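# Space the collector slats, then bolt the cover plate down

### The job

Using the white spacing gauge, and never gripping or touching the slats with the gripper itself, set every slat in the tray square across it with the gauge's 36 mm gap between neighbours and between the first slat and the dark end block. Only then put the cover plate on the stud, flat on the ledge with its long side along the row, and after it is seated turn its wing nut clockwise until snug. Finish with the gauge standing upright on the floor of the grey bin, and leave the nozzle, filter cup, elbow, sensor and sample jar where they are.

Things in the scene. Friction and masses are not known exactly. Their poses are not given: they have to be found in the camera images.
- tray_stop (a point): fixed steel tray, 213 x 395 mm. This point: on its floor (4 mm above the bench), middle of the inner face of the dark solid end block (20 mm thick, top 45 mm above the bench) at the tray's right-hand end. y runs along the row away from the block, x across the tray to the back, z up. The slats' channel: y 0 to 355 mm, x -60 to 60 mm; front wall 22 mm high, far end wall low
- stud (a point): brass stud, 14 mm diameter, 20 mm high, tapered tip, on the middle of the tray's raised back ledge. This point: its foot, on the ledge top, 45 mm above the bench (3 mm above the slat tops), 85 mm in x from tray_stop. Axes as tray_stop. Ledge spans x -25 to +54 mm from the stud; the back wall, 12 mm higher, starts at +54 mm and keeps the seated cover from turning
- slat1_mid (a point): loose aluminium collector slat, a plain bar 106 long (its x, across the tray) x 18 thick (its y) x 38 mm high (its z), 0.2 kg, standing on edge on the tray floor, one of three to five such slats in a row (absent ones give no reading); this point is its centre, 19 mm above its underside
- slat2_mid (a point): loose aluminium collector slat, a plain bar 106 long (its x, across the tray) x 18 thick (its y) x 38 mm high (its z), 0.2 kg, standing on edge on the tray floor, one of three to five such slats in a row (absent ones give no reading); this point is its centre, 19 mm above its underside
- slat3_mid (a point): loose aluminium collector slat, a plain bar 106 long (its x, across the tray) x 18 thick (its y) x 38 mm high (its z), 0.2 kg, standing on edge on the tray floor, one of three to five such slats in a row (absent ones give no reading); this point is its centre, 19 mm above its underside
- slat4_mid (a point): loose aluminium collector slat, a plain bar 106 long (its x, across the tray) x 18 thick (its y) x 38 mm high (its z), 0.2 kg, standing on edge on the tray floor, one of three to five such slats in a row (absent ones give no reading); this point is its centre, 19 mm above its underside
- slat5_mid (a point): loose aluminium collector slat, a plain bar 106 long (its x, across the tray) x 18 thick (its y) x 38 mm high (its z), 0.2 kg, standing on edge on the tray floor, one of three to five such slats in a row (absent ones give no reading); this point is its centre, 19 mm above its underside
- gauge_grip (a point): white plastic spacing gauge, 0.25 kg, an upside-down U with a handle 44 (x) x 24 (y) x 50 mm high on top. This point: the handle's centre, 71 mm above the feet. In its y from here: thick leg -32 to -4, slot -4 to +22, thin leg +22 to +32 mm. Legs 34 mm deep, 60 mm long in x, a 12 mm bridge over them. Starts standing upright on the bench at the left
- gauge_slot (a point): centre of the gauge's 26 mm slot, level with its feet (y +9, z -71 mm from gauge_grip; same axes). Put over a slat with the thick leg towards the end block and the feet about 8 mm above the tray floor, and drawn towards the block, the thin leg pushes the slat until the thick leg meets the slat before it (or the block): the gap is then 28 + 8 = 36 mm
- cover_hole (a point): loose steel cover plate 100 (x) x 300 (y) x 6 mm, 22 mm square hole in its centre, captive wing nut above the hole, 0.48 kg in all; starts flat on the bench at the right, long side pointing away from the robot. This point: centre of its underside, z up. Seated, it lies flat on the ledge, stud in the hole, long side along the row, one edge over the slat ends
- nut_grip (a point): centre of the wing of the cover's captive wing nut: an upright flat bar 56 long (its x) x 12 thick (its y) x 26 mm high, centred 37 mm above the cover's underside; the cover can be carried by it
- nut (a joint): turn of the wing nut on the cover, rad, growing clockwise seen from above: 0 to 0.4 at the start (loose), wing along the cover's x at 0; firm stop at 2.6 (snug). It takes about 0.06 N m to turn and stays where it is left
- bin_floor (a point): open grey bin, 160 (x) x 180 (y) x 50 mm high, walls 4 mm, with a steel chute coming down to its far (+x) edge; this point is the centre of its inner floor, 4 mm above the bench
- nozzle: yellow air-induction nozzle, 40 mm diameter, 72 mm tall, bystander; origin under its centre
- filter_cup: blue filter cup, 68 mm diameter, 85 mm tall, bystander; origin under its centre
- elbow: brass elbow fitting, two 55 mm arms of 32 mm diameter lying flat, bystander; origin under its corner
- sensor: black flow sensor on a rubber foot, 66 x 98 x 48 mm, bystander; origin under its centre
- sample_jar: glass sample jar, 60 mm diameter, 95 mm tall, bystander; origin under its centre
Not all that is in view belongs to the job. Leave any green or orange look-alike of the part that bears slat2_mid alone.

How it is judged:
On the way, in this order (a step that is already met when the one before it is completed fails the run):
1. every slat present stands square with the 36 mm gap (within 4 mm) before it ((y of slat1_mid in the frame of tray_stop between 0.041 and 0.049 m or y of slat1_mid in the frame of slat2_mid between 0.05 and 0.058 m or y of slat1_mid in the frame of slat3_mid between 0.05 and 0.058 m or y of slat1_mid in the frame of slat4_mid between 0.05 and 0.058 m or y of slat1_mid in the frame of slat5_mid between 0.05 and 0.058 m) and angle between the x axis of each of slat1_mid, slat2_mid, slat3_mid, slat4_mid, slat5_mid and the x axis of tray_stop, either way round below 0.07 rad and angle between each of slat1_mid, slat2_mid, slat3_mid, slat4_mid, slat5_mid's own z axis and vertical below 0.08 rad and height (world z) of each of slat1_mid, slat2_mid, slat3_mid, slat4_mid, slat5_mid below 0.03 m and x of slat1_mid in the frame of tray_stop between -0.02 and 0.02 m and (y of slat2_mid in the frame of tray_stop between 0.041 and 0.049 m or y of slat2_mid in the frame of slat1_mid between 0.05 and 0.058 m or y of slat2_mid in the frame of slat3_mid between 0.05 and 0.058 m or y of slat2_mid in the frame of slat4_mid between 0.05 and 0.058 m or y of slat2_mid in the frame of slat5_mid between 0.05 and 0.058 m) and x of slat2_mid in the frame of tray_stop between -0.02 and 0.02 m and (y of slat3_mid in the frame of tray_stop between 0.041 and 0.049 m or y of slat3_mid in the frame of slat1_mid between 0.05 and 0.058 m or y of slat3_mid in the frame of slat2_mid between 0.05 and 0.058 m or y of slat3_mid in the frame of slat4_mid between 0.05 and 0.058 m or y of slat3_mid in the frame of slat5_mid between 0.05 and 0.058 m) and x of slat3_mid in the frame of tray_stop between -0.02 and 0.02 m and (y of slat4_mid in the frame of tray_stop between 0.041 and 0.049 m or y of slat4_mid in the frame of slat1_mid between 0.05 and 0.058 m or y of slat4_mid in the frame of slat2_mid between 0.05 and 0.058 m or y of slat4_mid in the frame of slat3_mid between 0.05 and 0.058 m or y of slat4_mid in the frame of slat5_mid between 0.05 and 0.058 m) and x of slat4_mid in the frame of tray_stop between -0.02 and 0.02 m and (y of slat5_mid in the frame of tray_stop between 0.041 and 0.049 m or y of slat5_mid in the frame of slat1_mid between 0.05 and 0.058 m or y of slat5_mid in the frame of slat2_mid between 0.05 and 0.058 m or y of slat5_mid in the frame of slat3_mid between 0.05 and 0.058 m or y of slat5_mid in the frame of slat4_mid between 0.05 and 0.058 m) and x of slat5_mid in the frame of tray_stop between -0.02 and 0.02 m), for 0.2 s.
2. the cover plate lies on the ledge over the stud, its nut not yet tightened (horizontal distance between cover_hole and stud below 0.007 m and z of cover_hole in the frame of stud between -0.003 and 0.003 m and angle between cover_hole's own z axis and vertical below 0.03 rad and angle between the y axis of cover_hole and the y axis of stud, either way round below 0.07 rad and value of joint nut below 1.2 rad), for 0.2 s.
3. the wing nut is snug with the cover still seated (horizontal distance between cover_hole and stud below 0.007 m and z of cover_hole in the frame of stud between -0.003 and 0.003 m and angle between cover_hole's own z axis and vertical below 0.03 rad and angle between the y axis of cover_hole and the y axis of stud, either way round below 0.07 rad and value of joint nut above 2.4 rad), for 0.2 s.
At the end, for the whole second after the job is handed in: Every slat upright on the tray floor, square within 0.07 rad, gap 36 mm within 4 mm to the slat before it (the first: to the end block); cover hole within 7 mm of the stud, flat on the ledge (3 mm), along the row (0.07 rad); nut past 2.4 rad; gauge upright (0.15 rad) on the bin floor (all of step 1 and all of step 3 and x of gauge_grip in the frame of bin_floor between -0.076 and 0.076 m and y of gauge_grip in the frame of bin_floor between -0.086 and 0.086 m and height (world z) of gauge_grip below 0.085 m and angle between gauge_grip's own z axis and vertical below 0.15 rad); the robot touches nothing.
It fails at once if the gripper's fingers press on a slat (contact force between the fingers and slat1 above 1 N or contact force between the fingers and slat2 above 1 N or contact force between the fingers and slat3 above 1 N or contact force between the fingers and slat4 above 1 N or contact force between the fingers and slat5 above 1 N).
It fails at once if a bystander (nozzle, filter cup, elbow, sensor, sample jar) is moved by more than 30 mm (distance of any of nozzle, filter_cup, elbow, sensor, sample_jar from where it was at the start of the episode above 0.03 m).
Of slat1, slat2, slat3, slat4, slat5 only 3 to 5 are there at a start; the rules pass over those that are not, and their reading is None.
At some moment in a run one of gauge, cover may be knocked a few centimetres aside while the robot is not near it.
Once in a run the grip may slacken for a moment while it holds something.
It also fails if it takes over 208 s, if anything falls off the work surface, if the arm or the gripper's body presses on something with over 40 N, if the wrist force passes 120 N, or if a joint passes its speed limit or range.

### The arm

A 6-joint arm with a two-finger parallel gripper is mounted at the origin on the work surface. World frame = base frame: x ahead of the robot, y to its left, z up, the work surface at z = 0. Lengths are in m, angles in rad, forces in N, time in s.
With the tool pointing down it reaches from about 0.2 to 0.875 m from the base axis. Payload 3.4 kg.
Tool frame: the origin (TCP) lies at the very end of the fingers, on their centre line; the grasp point (between the pads) lies 19 mm behind it (ctrl.grasp_offset is the y of the grasp point in the tool frame, in m); y points along the fingers, x is the direction in which the jaws open and shut, and the axes are right-handed (so a half turn about y gives the same grasp; the last joint's range is limited). The gripper opens to 94 mm and grips with 3 to 60 N. Pads are 16 mm wide; open, the fingers measure 119 mm over their backs; the gripper's body (75 mm by 177 mm) begins 78 mm behind the grasp point.
Start: joints at [-1.329, 0.276, 1.505, -0, 1.361, -0.121], TCP at [0.204, -0.538, 0.205] pointing down, gripper open.
Joint ranges: [-2.89, 2.89], [-0.75, 2.08], [0.22, 2.7], [-1.18, 4.32], [0.11, 2.71], [-2.7, 2.7]. Speed limits (rad/s): [2.57, 2.57, 3.14, 3.14, 3.14, 3.14].

### API

Orientations are given as [roll, pitch, yaw] about the fixed x, y, z axes, in that order (R = Rz(yaw) Ry(pitch) Rx(roll)).
In Python, from rig import status, grab_frame, camera_info, ticket, ctrl gives the robot as it stands.
- The arm moves only by the tool move_arm, never from a script. Its argument "commands" is a list of rows, each a list of 3 entries, a list of its own where there are three numbers: the shift along the tool's x, y, z in cm, then the turn, a rotation vector about the tool's x, y, z in degrees, then the finger opening in cm, from 0 to 9.4. In form: [[[dx, dy, dz], [ax, ay, az], fingers], ...]. A call has 1 to 8 rows; each row is the pose to reach, as a shift and turn from the pose commanded when the call began, along the tool's axes at that moment; what a row does not reach only later rows make up. A row lasts 1/12 s, in which the tool goes at most 41.7 mm and 7.16 degrees, less where a joint would pass 70% of its speed; a pose out of reach is approached as far as the arm can. A call with a gripper value outside its range is refused whole. The fingers move at their own pace and stop on an object; the grip force is fixed at half the most. Time passes only in rows, so rows that repeat a pose let the fingers close. It gives the time, the measured TCP pose, the force and the opening at its end, in the units of the state.
- status.read_state(): the state, without advancing time (a new reading comes with each control period).
- grab_frame(name): name is "side" or "top"; returns the picture (384x512x3 uint8, red, green, blue); there is no depth.
- camera_info(name): a dict with "K" (3x3 intrinsics, pixels), "rvec" (rotation vector, rad) and "tvec" (3), from world to camera coordinates, as OpenCV has them. Camera axes: x right, y down, z forward; pixel columns grow to the right and rows downward; lengths in m; the calibration is good to about 2 mm. A picture is of the moment at which its call begins. camera_info takes no time and is no camera call.
- ticket.hand_in(): hands the job in, once; it reports no verdict.
The state is a dict: "time_s": time; "joint_positions": joint angles; "joint_velocities": joint speeds; "effort": joint torques, N m; "ee_pos": TCP position; "ee_rot": TCP orientation; "contact_force": force on the tool from outside, world axes, zero at the start; "ft_torque": the same for the moment, N m; "grip_width": finger opening in m.
Only numpy, scipy, OpenCV 4.12 (cv2) and the standard library are available. Lean on these libraries where they do the work, as an engineer would, in place of code of your own. Each camera call takes 0.05 s, during which the arm holds its last target. There are 200 camera calls.

## Working session

There is one attempt and no reset: what is moved stays moved. The work goes in short steps, Python scripts to look and compute and a tool call to move; the robot and the scene stay as the last step left them, time stands still between calls to the robot, and variables do not carry over. Pictures are saved under pics/ and viewed, about 12 in all and at most 16, crops included, and the job is handed in when it is done.

Besides the shell and the picture viewer there is one more tool, called after "Request:" by a JSON object that holds its "api" and its "payload". move_arm: Moves the arm, as the interface text tells. Its arguments: {"type":"object","properties":{"commands":{"type":"array","items":{"type":"array"}}},"required":["commands"]}

```bash
ls; mkdir -p pics; cat > h.py <<'E'
import numpy as np, cv2
from rig import status, grab_frame, camera_info, ticket, ctrl
def cam(n):
    c=camera_info(n); return np.array(c["K"],float),cv2.Rodrigues(np.array(c["rvec"],float))[0],np.array(c["tvec"],float).ravel()
def ray(n,px):
    K,R,t=cam(n); d=R.T@np.linalg.solve(K,np.array([px[0],px[1],1.])); return -R.T@t,d
def onz(n,px,z):
    o,d=ray(n,px); return o+d*(z-o[2])/d[2]
def proj(n,P):
    K,R,t=cam(n); q=K@(R@np.array(P,float)+t); return q[:2]/q[2]
def tri(n1,p1,n2,p2):
    (a,d),(b,e)=ray(n1,p1),ray(n2,p2); d=d/np.linalg.norm(d); e=e/np.linalg.norm(e)
    s=np.linalg.lstsq(np.stack([d,-e],1),b-a,rcond=None)[0]; A=a+s[0]*d;B=b+s[1]*e
    return (A+B)/2,np.linalg.norm(A-B)
def snap(n,f,crop=None,s=1):
    im=np.array(grab_frame(n)); o=im
    if crop: x0,y0,x1,y1=crop; o=im[y0:y1,x0:x1]
    o=cv2.resize(o,None,fx=s,fy=s,interpolation=cv2.INTER_CUBIC)
    cv2.imwrite("pics/"+f,o[:,:,::-1]); return im
def Rt():
    from scipy.spatial.transform import Rotation
    st=status.read_state(); return Rotation.from_euler('xyz',st["ee_rot"]).as_matrix(),np.array(st["ee_pos"]),st
E
python3 - <<'E'
from h import *
a=snap("side","s0.png"); b=snap("top","t0.png")
cv2.imwrite("pics/b0.png",0*a)
np.save("s0.npy",a);np.save("t0.npy",b)
for n in("side","top"):
    K,R,t=cam(n);print(n,K.tolist(),(-R.T@t).round(3),R.round(2).tolist())
R,p,st=Rt();print(R.round(3),st, ctrl.grasp_offset)
E
```

```text
pics
side [[487.79100986080306, 0.0, 259.53108877709525], [0.0, 487.79100986080306, 184.7898294761926], [0.0, 0.0, 1.0]] [0.128 0.805 0.995] [[-0.87, -0.5, 0.0], [-0.36, 0.63, -0.68], [0.34, -0.6, -0.73]]
top [[367.030401526922, 0.0, 258.70674758652757], [0.0, 367.030401526922, 188.9969234499023], [0.0, 0.0, 1.0]] [0.328 0.027 1.079] [[0.15, -0.99, 0.0], [-0.96, -0.15, -0.24], [0.24, 0.03, -0.97]]
[[ 0.355 -0.     0.935]
 [-0.935  0.002  0.355]
 [-0.002 -1.     0.   ]] {'time_s': 0.1, 'joint_positions': array([-1.32901457e+00,  2.76559920e-01,  1.50598687e+00,  1.43042547e-05,
        1.36069805e+00, -1.21008355e-01]), 'joint_velocities': array([-0.00013313,  0.00010175, -0.00141803,  0.00182735, -0.00026869,
       -0.00012336]), 'effort': array([ 1.58988867e-03, -4.05454659e+01, -2.37781012e+01,  7.01830233e-02,
        2.99389951e-02, -5.26310976e-05]), 'ee_pos': array([ 0.20393371, -0.53708739,  0.20468302]), 'ee_rot': array([-1.570583  ,  0.00163841, -1.20800903]), 'contact_force': array([-0.20501409, -0.86086209, -0.40621175]), 'ft_torque': array([ 0.01911131,  0.02743573, -0.00887557]), 'grip_width': 0.09386696013108638} -0.0188
```

View pics/s0.png

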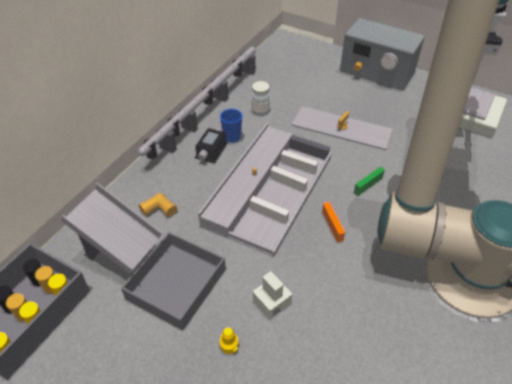

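View pics/t0.png

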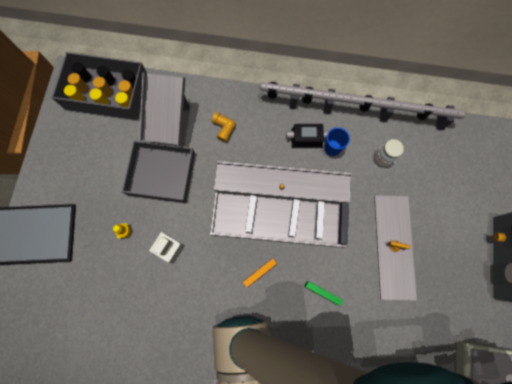

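```bash
python3 - <<'E'
from h import *
a=np.load("s0.npy");b=np.load("t0.npy")
def c(im,x0,y0,x1,y1,s):return cv2.resize(im[y0:y1,x0:x1],None,fx=s,fy=s,interpolation=cv2.INTER_CUBIC)
o=np.zeros((600,800,3),np.uint8)
def put(im,x,y):
    h,w=im.shape[:2];h=min(h,600-y);w=min(w,800-x);o[y:y+h,x:x+w]=im[:h,:w]
put(c(b,205,155,358,250,5),0,0)           # 765x475
cv2.imwrite("pics/m1.png",o[:475,:765,::-1])
o[:]=0
put(c(b,140,225,190,270,6),0,0)    # 300x270
put(c(a,245,265,300,320,5.4),310,0)  # 297
put(c(b,370,190,420,305,2.6),610,0)  # 
put(c(a,285,100,400,150,5),0,305)
put(c(b,375,225,420,265,4.5),590,305)
cv2.imwrite("pics/m2.png",o[:,:,::-1])
E
```

```text
(no output)
```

View pics/m1.png

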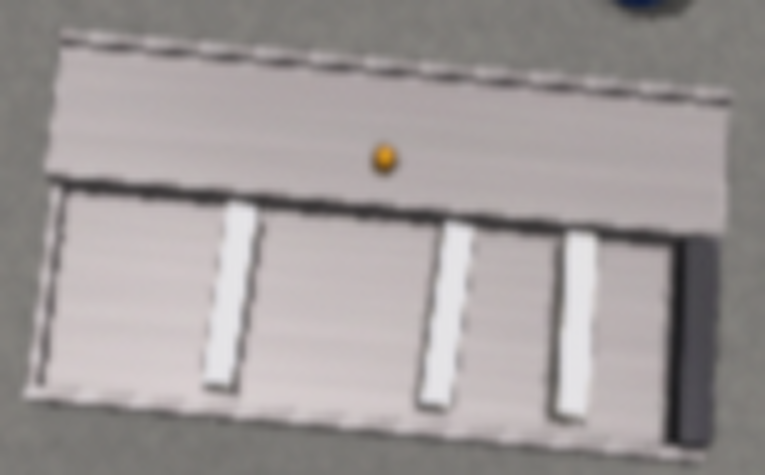

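View pics/m2.png

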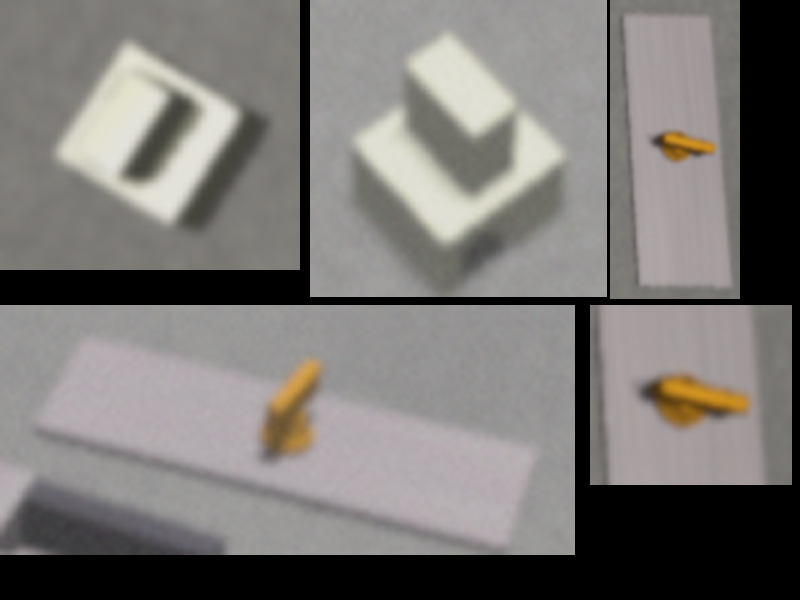

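```bash
cat >> h.py <<'E'
def upmask(im,box,f,s=8):
    x0,y0,x1,y1=box; u=cv2.resize(im[y0:y1,x0:x1],None,fx=s,fy=s,interpolation=cv2.INTER_CUBIC)
    m=f(u.astype(int)).astype(np.uint8); cs=[c for c in cv2.findContours(m,cv2.RETR_EXTERNAL,cv2.CHAIN_APPROX_NONE)[0] if cv2.contourArea(c)>40*s]
    return [((c.reshape(-1,2)+.5)/s-.5+[x0,y0]) for c in sorted(cs,key=cv2.contourArea,reverse=True)]
def rect(n,c,z):
    P=np.array([onz(n,p,z)[:2] for p in c]); (cx,cy),(w,h),a=cv2.minAreaRect((P*1000).astype(np.float32)); 
    if w<h: w,h,a=h,w,a+90
    return np.array([cx,cy])/1000,w,h,(a+90)%180-90   # long axis angle deg from world x
white=lambda th:(lambda u:(u.min(2)>th))
orange=lambda u:(u[...,0]>120)&(u[...,2]<0.5*u[...,0])
E
python3 - <<'E'
from h import *
a=np.load("s0.npy");b=np.load("t0.npy")
print("slats")
for c in upmask(b,(205,185,345,245),white(215)): print(rect("top",c,.042), c.mean(0).round(1))
up=lambda u,v:((u+.5)/5-.5+205,(v+.5)/5-.5+155)
print("block corners",[onz("top",up(*p),.045)[:2].round(4).tolist() for p in[(686,236),(720,237),(710,445),(678,443)]])
print("ledge front edge",[onz("top",up(*p),.045)[:2].round(4).tolist() for p in[(48,180),(725,235)]])
print("wall back",[onz("top",up(*p),.057)[:2].round(4).tolist() for p in[(62,35),(730,95)]])
# stud
cs=upmask(b,(270,175,295,200),orange);ct=upmask(a,(245,160,265,182),orange)
pt=cs[0].mean(0);ps=ct[0].mean(0);print("stud",pt,ps,tri("top",pt,"side",ps))
# gauge
for th in(215,):
  for c in upmask(b,(145,228,188,268),white(150)): print("gauge top",rect("top",c,.046),rect("top",c,.096))
g=lambda x,y:((x+.5)/6-.5+140,(y+.5)/6-.5+225); gs=lambda x,y:((x-310+.5)/5.4-.5+245,(y+.5)/5.4-.5+265)
T=[(127,72),(170,93),(120,180),(78,155)]; S=[(447,33),(516,102),(474,137),(404,65)]
print("bridge corners top z46",[onz("top",g(*p),.046)[:2].round(4).tolist() for p in[(125,40),(240,108),(175,225),(57,155)]])
print("bridge corners side z46",[onz("side",gs(*p),.046)[:2].round(4).tolist() for p in[(567,155),(445,245),(353,145)]])
print("handle top side z96",[onz("side",gs(*p),.096)[:2].round(4).tolist() for p in S])
print("handle top top z96",[onz("top",g(*p),.096)[:2].round(4).tolist() for p in T])
# cover
c=upmask(b,(365,185,425,310),lambda u:(u.min(2)>130)&(u[...,0]-u[...,1]>3)|((u[...,0]-u[...,2])>60))[0];print("cover",rect("top",c,.006))
cn=upmask(b,(380,230,415,260),orange)[0];cm=upmask(a,(330,105,355,135),orange)[0]
print("nut",rect("top",cn,.05),cn.mean(0),cm.mean(0),tri("top",cn.mean(0),"side",cm.mean(0)))
# bin
print("bin",[onz("top",p,.054)[:2].round(3).tolist() for p in[(135,141),(194,147),(185,202),(124,194)]])
E
```

```text
slats
(array([ 0.52479669, -0.1238513 ]), 99.07843017578125, 14.208488464355469, 3.2596206665039062) [320.2 219.5]
(array([0.51212067, 0.076182  ]), 99.00151062011719, 14.455586433410645, 0.6946437954902649) [250.4 213.4]
(array([ 0.5194906 , -0.04972055]), 98.56790924072266, 13.62631607055664, -0.4246368408203125) [294.1 217.5]
block corners [[0.5843, -0.1792], [0.5867, -0.1987], [0.467, -0.2041], [0.4654, -0.1863]]
ledge front edge [[0.5611, 0.1901], [0.5883, -0.2014]]
wall back [[0.6456, 0.1959], [0.6687, -0.194]]
stud [281.51474719 186.06109551] [253.98717949 170.44070513] (array([ 0.60076986, -0.00078373,  0.05754585]), np.float64(0.00038564126704624806))
gauge top (array([0.38113852, 0.29894644]), 66.49584197998047, 62.7837028503418, 68.46646881103516) (array([0.37854938, 0.2857767 ]), 63.27788162231445, 59.74542236328125, 68.46651458740234)
bridge corners top z46 [[0.4217, 0.3184], [0.3987, 0.2586], [0.3416, 0.2773], [0.3646, 0.3381]]
bridge corners side z46 [[0.3408, 0.2782], [0.3644, 0.3387], [0.4191, 0.3178]]Traceback (most recent call last):
  File "<stdin>", line 19, in <module>
  File "h.py", line 8, in onz
    o,d=ray(n,px); return o+d*(z-o[2])/d[2]
        ~~~^^^^^^
  File "h.py", line 6, in ray
    K,R,t=cam(n); d=R.T@np.linalg.solve(K,np.array([px[0],px[1],1.])); return -R.T@t,d
          ~~~^^^
  File "h.py", line 4, in cam
    c=camera_info(n); return np.array(c["K"],float),cv2.Rodrigues(np.array(c["rvec"],float))[0],np.array(c["tvec"],float).ravel()
ValueError: time passes only in moves, steps and waits
```

```bash
python3 - <<'E'
s=open("h.py").read()
s=s.replace('def cam(n):\n    c=camera_info(n);','_C={}\ndef cam(n):\n    if n not in _C: _C[n]=camera_info(n)\n    c=_C[n];')
open("h.py","w").write(s)
E
python3 - <<'E'
from h import *
a=np.load("s0.npy");b=np.load("t0.npy")
g=lambda x,y:((x+.5)/6-.5+140,(y+.5)/6-.5+225); gs=lambda x,y:((x-310+.5)/5.4-.5+245,(y+.5)/5.4-.5+265)
T=[(127,72),(170,93),(120,180),(78,155)]; S=[(447,33),(516,102),(474,137),(404,65)]
print("handle top side z96",[onz("side",gs(*p),.096)[:2].round(4).tolist() for p in S])
print("handle top top z96",[onz("top",g(*p),.096)[:2].round(4).tolist() for p in T])
print("bridge tri",[ (q[0].round(4),q[1].round(4)) for q in[tri("top",g(*p),"side",gs(*r)) for p,r in zip([(125,40),(175,225),(57,155)],[(353,145),(567,155),(445,245)])]])
c=upmask(b,(365,185,425,310),lambda u:(u.min(2)>130)&(u[...,0]-u[...,1]>3)|((u[...,0]-u[...,2])>60))[0];print("cover",rect("top",c,.006))
cn=upmask(b,(380,230,415,260),orange)[0];cm=upmask(a,(330,105,355,135),orange)[0]
print("nut",rect("top",cn,.05),cn.mean(0),cm.mean(0),tri("top",cn.mean(0),"side",cm.mean(0)))
print("bin",[onz("top",p,.054)[:2].round(3).tolist() for p in[(135,141),(194,147),(185,202),(124,194)]])
sm=lambda x,y:((x+.5)/5-.5+285,(y-305+.5)/5-.5+100)
print("cover corners side",[onz("side",sm(*p),.006)[:2].round(4).tolist() for p in[(90,338),(537,450),(500,546),(38,428)]])
print("wing top side z50",[onz("side",sm(*p),.05)[:2].round(4).tolist() for p in[(315,363),(275,405)]])
ct=lambda x,y:((x-590+.5)/4.5-.5+375,(y-305+.5)/4.5-.5+225)
print("wing top top z50",[onz("top",ct(*p),.05)[:2].round(4).tolist() for p in[(662,380),(747,397),(743,412),(658,397)]])
E
```

```text
handle top side z96 [[0.3968, 0.2804], [0.3578, 0.2949], [0.3647, 0.3169], [0.4044, 0.3021]]
handle top top z96 [[0.4033, 0.3004], [0.3971, 0.2795], [0.3563, 0.2932], [0.3642, 0.3138]]
bridge tri [(array([0.4204, 0.318 , 0.046 ]), np.float64(0.0027)), (array([0.3414, 0.2775, 0.0447]), np.float64(0.0005)), (array([0.3646, 0.3383, 0.0452]), np.float64(0.0))]
cover (array([ 0.48756332, -0.35235287]), 303.88555908203125, 101.13386535644531, 7.494413375854492)
nut (array([ 0.48490982, -0.34861676]), 54.54609680175781, 29.439380645751953, -71.17782974243164) [398.14701417 245.875     ] [343.46512431 120.40745856] (array([ 0.48459436, -0.35311379,  0.02962305]), np.float64(0.0006103458357393349))
bin [[0.673, 0.449], [0.681, 0.272], [0.513, 0.265], [0.51, 0.442]]
cover corners side [[0.638, -0.382], [0.3457, -0.4204], [0.3353, -0.324], [0.6257, -0.2831]]
wing top side z50 [[0.4833, -0.3766], [0.4885, -0.3264]]
wing top top z50 [[0.4914, -0.3241], [0.4889, -0.3769], [0.4793, -0.3749], [0.4805, -0.3223]]
```

```bash
cat >> h.py <<'E'
def go(x,y,z,yaw):
    "shift cm / turn deg from present pose to TCP (x,y,z), tool down, tool x axis at world yaw (deg)"
    from scipy.spatial.transform import Rotation as Ro
    R,p,st=Rt(); a=np.radians(yaw); X=np.array([np.cos(a),np.sin(a),0]);Y=np.array([0,0,-1.]);T=np.stack([X,Y,np.cross(X,Y)],1)
    print("shift",(R.T@(np.array([x,y,z])-p)*100).round(2),"turn",np.degrees(Ro.from_matrix(R.T@T).as_rotvec()).round(1),"| t",round(st["time_s"],2),"pos",p.round(4),"yaw",np.degrees(np.arctan2(R[1,0],R[0,0])).round(2),"F",np.round(st["contact_force"],1),"w",round(st["grip_width"],4),"j",np.round(st["joint_positions"],2))
E
python3 -c "
from h import *
go(.3807,.298,.2,70)"
```

```text
shift [-71.8    0.6   46.16] turn [-1.000e-01 -1.392e+02 -0.000e+00] | t 0.1 pos [ 0.2039 -0.5371  0.2047] yaw -69.21 F [-0.2 -0.9 -0.4] w 0.0939 j [-1.33  0.28  1.51  0.    1.36 -0.12]
```

Request:
{"api": "move_arm", "payload": {"commands": [[[-71.8, 0, 46.2], [0, -139, 0], 9.4], [[-71.8, 0, 46.2], [0, -139, 0], 9.4], [[-71.8, 0, 46.2], [0, -139, 0], 9.4], [[-71.8, 0, 46.2], [0, -139, 0], 9.4], [[-71.8, 0, 46.2], [0, -139, 0], 9.4], [[-71.8, 0, 46.2], [0, -139, 0], 9.4], [[-71.8, 0, 46.2], [0, -139, 0], 9.4], [[-71.8, 0, 46.2], [0, -139, 0], 9.4]]}}

```text
time_s: 0.77
ee_pos: [0.2728, -0.2094, 0.2052]
ee_rot: [-1.57, -0.0, -0.203]
contact_force: [0.6, -0.2, 0.5]
grip_width: 0.0938
```

```bash
python3 -c "
from h import *
go(.3807,.298,.2,70)"
```

```text
shift [ 0.33  0.54 51.87] turn [ -0.  -81.6   0. ] | t 0.77 pos [ 0.2728 -0.2094  0.2052] yaw -11.64 F [ 0.6 -0.2  0.5] w 0.0938 j [-0.86 -0.09  1.92  0.    1.31 -0.66]
```

Request:
{"api": "move_arm", "payload": {"commands": [[[0.3, 0.5, 51.9], [0, -81.6, 0], 6], [[0.3, 0.5, 51.9], [0, -81.6, 0], 6], [[0.3, 0.5, 51.9], [0, -81.6, 0], 6], [[0.3, 0.5, 51.9], [0, -81.6, 0], 6], [[0.3, 0.5, 51.9], [0, -81.6, 0], 6], [[0.3, 0.5, 51.9], [0, -81.6, 0], 6], [[0.3, 0.5, 51.9], [0, -81.6, 0], 6], [[0.3, 0.5, 51.9], [0, -81.6, 0], 6]]}}

```text
time_s: 1.43
ee_pos: [0.3434, 0.1164, 0.2023]
ee_rot: [-1.572, -0.0, 0.799]
contact_force: [0.7, -0.3, -0.0]
grip_width: 0.0602
```

```bash
python3 -c "
from h import *
go(.3807,.298,.15,70)"
```

```text
shift [15.61  5.22 10.  ] turn [  0.  -24.2   0. ] | t 1.43 pos [0.3434 0.1164 0.2023] yaw 45.77 F [ 0.7 -0.3 -0. ] w 0.0602 j [ 0.13 -0.05  1.9  -0.    1.29 -0.66]
```

Request:
{"api": "move_arm", "payload": {"commands": [[[15.6, 5.2, 10], [0, -24.2, 0], 6], [[15.6, 5.2, 10], [0, -24.2, 0], 6], [[15.6, 5.2, 10], [0, -24.2, 0], 6], [[15.6, 5.2, 10], [0, -24.2, 0], 6], [[15.6, 5.2, 10], [0, -24.2, 0], 6], [[15.6, 5.2, 10], [0, -24.2, 0], 6], [[15.6, 5.2, 10], [0, -24.2, 0], 6], [[15.6, 5.2, 10], [0, -24.2, 0], 6]]}}

```text
time_s: 2.1
ee_pos: [0.3817, 0.2946, 0.15]
ee_rot: [-1.57, 0.002, 1.215]
contact_force: [-0.1, 0.0, -0.2]
grip_width: 0.06
```

```bash
python3 -c "
from h import *
go(.3807,.298,.055,70)
a=snap('side','s1.png',(205,215,325,335),5)"
```

```text
shift [0.3  9.49 0.21] turn [-0.  -0.4 -0.1] | t 2.1 pos [0.3817 0.2946 0.15  ] yaw 69.6 F [-0.1  0.  -0.2] w 0.06 j [ 0.51  0.18  1.78 -0.    1.18 -0.7 ]
```

View pics/s1.png

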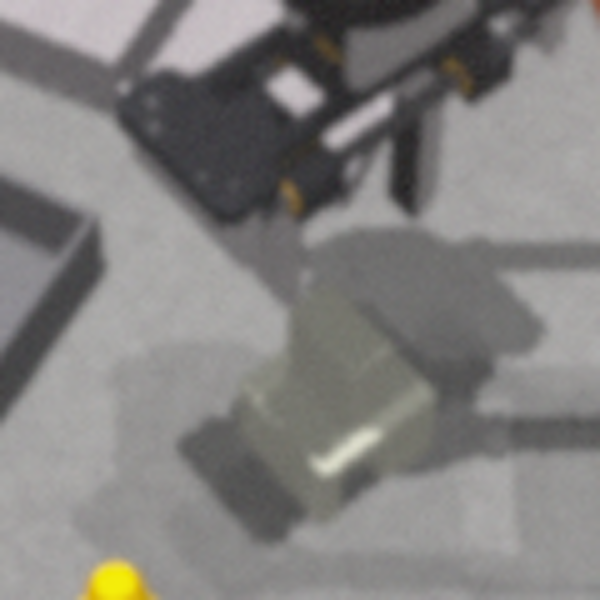

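Request:
{"api": "move_arm", "payload": {"commands": [[[0.3, 4, 0.2], [0, 0, 0], 6], [[0.3, 7, 0.2], [0, 0, 0], 6], [[0.3, 9.4, 0.2], [0, 0, 0], 6], [[0.3, 9.4, 0.2], [0, 0, 0], 6], [[0.3, 9.4, 0.2], [0, 0, 0], 0], [[0.3, 9.4, 0.2], [0, 0, 0], 0], [[0.3, 9.4, 0.2], [0, 0, 0], 0], [[0.3, 9.4, 0.2], [0, 0, 0], 0]]}}

```text
time_s: 2.82
ee_pos: [0.3828, 0.2994, 0.058]
ee_rot: [-1.573, -0.003, 1.214]
contact_force: [-0.4, -0.5, 0.2]
grip_width: 0.037
```

Request:
{"api": "move_arm", "payload": {"commands": [[[0, 0, 0], [0, 0, 0], 0], [[0, 0, 0], [0, 0, 0], 0], [[0, 0, 0], [0, 0, 0], 0], [[0, 0, 0], [0, 0, 0], 0], [[0, 0, 0], [0, 0, 0], 0], [[0, -4, 0], [0, 0, 0], 0], [[0, -8, 0], [0, 0, 0], 0], [[0, -12, 0], [0, 0, 0], 0]]}}

```text
time_s: 3.48
ee_pos: [0.3804, 0.2987, 0.1766]
ee_rot: [-1.569, 0.002, 1.214]
contact_force: [0.9, 0.3, -1.5]
grip_width: 0.0238
```

```bash
python3 -c "
from h import *
go(.5254,-.1328,.15,93.5)"
```

```text
shift [-35.37   2.67 -28.65] turn [ -0.1 -23.9  -0.1] | t 3.48 pos [0.3804 0.2987 0.1766] yaw 69.58 F [ 0.9  0.3 -1.5] w 0.0238 j [ 0.52  0.16  1.74  0.    1.25 -0.69]
```

Request:
{"api": "move_arm", "payload": {"commands": [[[-35.4, 0, -28.6], [0, -23.9, 0], 0], [[-35.4, 0, -28.6], [0, -23.9, 0], 0], [[-35.4, 0, -28.6], [0, -23.9, 0], 0], [[-35.4, 0, -28.6], [0, -23.9, 0], 0], [[-35.4, 0, -28.6], [0, -23.9, 0], 0], [[-35.4, 0, -28.6], [0, -23.9, 0], 0], [[-35.4, 0, -28.6], [0, -23.9, 0], 0], [[-35.4, 0, -28.6], [0, -23.9, 0], 0]]}}

```text
time_s: 4.15
ee_pos: [0.4815, -0.0007, 0.1758]
ee_rot: [-1.57, -0.001, 1.632]
contact_force: [1.6, 1.2, -3.1]
grip_width: 0.0238
```

Request:
{"api": "move_arm", "payload": {"commands": [[[-17, 2.6, -7], [0, 0, 0], 0], [[-17, 2.6, -7], [0, 0, 0], 0], [[-17, 2.6, -7], [0, 0, 0], 0], [[-17, 2.6, -7], [0, 0, 0], 0], [[-17, 2.6, -7], [0, 0, 0], 0]]}}

```text
time_s: 4.57
ee_pos: [0.5636, -0.1694, 0.1485]
ee_rot: [-1.571, 0.002, 1.629]
contact_force: [1.2, 0.4, -2.3]
grip_width: 0.0239
```

```bash
python3 -c "
from h import *
go(.5254,-.1328,.117,93.5)"
```

```text
shift [3.88 3.14 3.6 ] turn [ 0.  -0.2 -0.1] | t 4.57 pos [ 0.5636 -0.1694  0.1485] yaw 93.33 F [ 1.2  0.4 -2.3] w 0.0239 j [-0.41  0.33  1.57 -0.    1.24 -2.04]
```

Request:
{"api": "move_arm", "payload": {"commands": [[[3.9, 3.1, 3.6], [0, -0.2, 0], 0], [[3.9, 3.1, 3.6], [0, -0.2, 0], 0], [[3.9, 3.1, 3.6], [0, -0.2, 0], 0], [[3.9, 3.1, 3.6], [0, -0.2, 0], 0]]}}

```text
time_s: 4.9
ee_pos: [0.522, -0.1266, 0.1181]
ee_rot: [-1.568, -0.002, 1.636]
contact_force: [1.0, -0.8, -2.8]
grip_width: 0.0235
```

```bash
python3 -c "
from h import *
go(.5254,-.1328,.117,93.5)
a=grab_frame('side');b=grab_frame('top');np.save('s2.npy',a);np.save('t2.npy',b)
A=cv2.resize(a[130:230,235:335],None,fx=4,fy=4,interpolation=cv2.INTER_CUBIC);B=cv2.resize(b[150:250,250:350],None,fx=4,fy=4,interpolation=cv2.INTER_CUBIC)
cv2.imwrite('pics/m3.png',np.hstack([A,B])[:,:,::-1])"
```

```text
shift [-0.65  0.11 -0.3 ] turn [-0.1  0.2  0.1] | t 4.9 pos [ 0.522  -0.1266  0.1181] yaw 93.72 F [ 1.  -0.8 -2.8] w 0.0235 j [-0.37  0.29  1.72  0.    1.14 -2.  ]
```

View pics/m3.png

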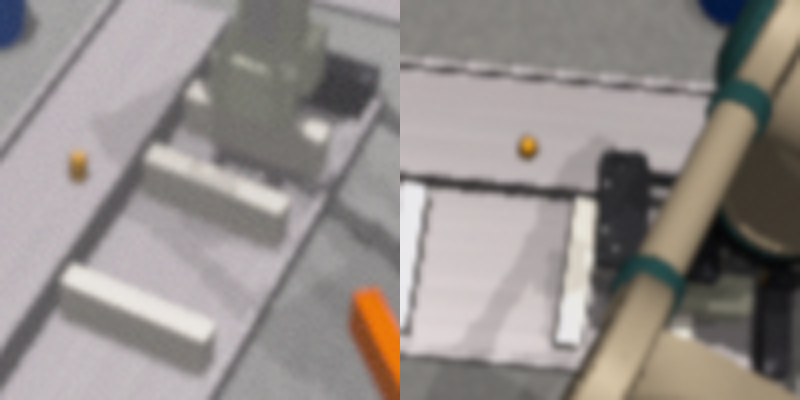

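Request:
{"api": "move_arm", "payload": {"commands": [[[-0.6, 0.1, -0.3], [0, 0, 0], 0], [[-0.6, 0.1, -0.3], [0, 0, 0], 0], [[-0.6, 0.1, -0.3], [0, 0, 0], 0], [[-0.6, 0.1, -0.3], [0, 0, 0], 0], [[-0.6, 0.1, -0.3], [0, 0, 0], 0]]}}

```text
time_s: 5.42
ee_pos: [0.5271, -0.1337, 0.1184]
ee_rot: [-1.571, 0.0, 1.635]
contact_force: [-0.0, -0.2, -3.3]
grip_width: 0.0237
```

```bash
python3 -c "
from h import *
go(.5254,-.1328,.117,93.5)
a=grab_frame('side')
A=cv2.resize(a[130:220,245:335],None,fx=6,fy=6,interpolation=cv2.INTER_CUBIC)
R,p,st=Rt(); X=R[:,0]; Z=np.cross(X,[0,0,1.]) # Z = gauge x
print(X,Z)
for gx in(-.03,.03):
  for gy,gz in((.032,-.071),(.032,-.025),(-.032,-.025)):
    q=p+[0,0,.015]+Z*gx+X*gy+[0,0,gz]; u=(proj('side',q)-[245,130]+.5)*6-.5; cv2.circle(A,tuple(int(v) for v in u),4,(255,0,0),1)
# slat1 expected top corners
t=np.radians(3.26)
for sx in(-.053,.053):
  for sy in(-.009,.009):
    q=np.array([.5248+sx*np.cos(t)-sy*np.sin(t),-.1238+sx*np.sin(t)+sy*np.cos(t),.042]);u=(proj('side',q)-[245,130]+.5)*6-.5; cv2.circle(A,tuple(int(v) for v in u),4,(0,0,255),1)
cv2.imwrite('pics/m4.png',A[:,:,::-1])"
```

```text
shift [0.1  0.14 0.16] turn [ 0.   0.2 -0. ] | t 5.42 pos [ 0.5271 -0.1337  0.1184] yaw 93.67 F [-0.  -0.2 -3.3] w 0.0237 j [-0.38  0.29  1.71  0.    1.14 -2.01]
[-6.40418694e-02  9.97947208e-01 -8.98481596e-05] [ 0.99794721  0.06404187 -0.        ]
```

View pics/m4.png

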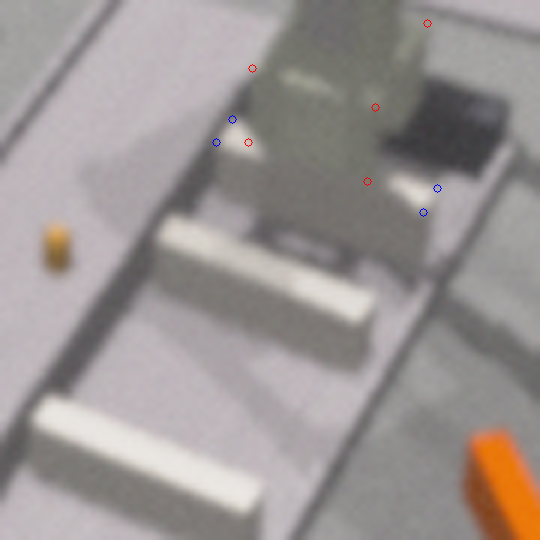

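Request:
{"api": "move_arm", "payload": {"commands": [[[0.1, 1, 0.1], [0, 0, 0], 0], [[0.1, 2, 0.1], [0, 0, 0], 0], [[0.1, 2.6, 0.1], [0, 0, 0], 0], [[0.1, 2.6, 0.1], [0, 0, 0], 0], [[0.1, 2.6, 0.1], [0, 0, 0], 0]]}}

```text
time_s: 5.88
ee_pos: [0.5252, -0.1324, 0.0913]
ee_rot: [-1.569, -0.001, 1.635]
contact_force: [0.1, -0.0, -2.7]
grip_width: 0.0241
```

Request:
{"api": "move_arm", "payload": {"commands": [[[0, 1.2, 0], [0, 0, 0], 0], [[0, 2.3, 0], [0, 0, 0], 0], [[0, 2.3, 0], [0, 0, 0], 0], [[-0.3, 2.3, 0], [0, 0, 0], 0], [[-0.6, 2.3, 0], [0, 0, 0], 0], [[-0.9, 2.3, 0], [0, 0, 0], 0], [[-1.2, 2.3, 0], [0, 0, 0], 0], [[-1.2, 2.3, 0], [0, 0, 0], 0]]}}

```text
time_s: 6.55
ee_pos: [0.527, -0.1454, 0.0697]
ee_rot: [-1.572, 0.001, 1.634]
contact_force: [-0.4, 0.2, -3.5]
grip_width: 0.0242
```

Request:
{"api": "move_arm", "payload": {"commands": [[[-0.2, 0, 0], [0, 0, 0], 0], [[-0.4, 0, 0], [0, 0, 0], 0], [[-0.6, 0, 0], [0, 0, 0], 0], [[-0.6, 0, 0], [0, 0, 0], 0]]}}

```text
time_s: 6.88
ee_pos: [0.5271, -0.1505, 0.0695]
ee_rot: [-1.571, -0.0, 1.634]
contact_force: [-0.5, 3.2, -1.5]
grip_width: 0.0238
```

Request:
{"api": "move_arm", "payload": {"commands": [[[-0.1, 0, 0], [0, 0, 0], 0], [[-0.2, 0, 0], [0, 0, 0], 0], [[-0.2, 0, 0], [0, 0, 0], 0], [[-0.2, 0, 0], [0, 0, 0], 0]]}}

```text
time_s: 7.22
ee_pos: [0.5271, -0.1507, 0.0695]
ee_rot: [-1.571, -0.003, 1.634]
contact_force: [0.7, 6.5, 0.9]
grip_width: 0.024
```

Request:
{"api": "move_arm", "payload": {"commands": [[[0.5, 0, 0], [0, 0, 0], 0], [[0.5, 0, 0], [0, 0, 0], 0], [[0.5, -1, 0], [0, 0, 0], 0], [[0.5, -3, 0], [0, 0, 0], 0], [[0.5, -5.2, 0], [0, 0, 0], 0], [[0.5, -5.2, 0], [0, 0, 0], 0], [[0.5, -5.2, 0], [0, 0, 0], 0]]}}

```text
time_s: 7.8
ee_pos: [0.5279, -0.1487, 0.1226]
ee_rot: [-1.574, 0.003, 1.635]
contact_force: [0.0, 1.1, -2.7]
grip_width: 0.0238
```

```bash
python3 -c "
from h import *
go(.5210,-.0587,.118,91)"
```

```text
shift [9.02 0.44 0.11] turn [ 0.2  2.7 -0.1] | t 7.8 pos [ 0.5279 -0.1487  0.1226] yaw 93.68 F [ 0.   1.1 -2.7] w 0.0238 j [-0.4   0.29  1.7  -0.    1.15 -2.04]
```

Request:
{"api": "move_arm", "payload": {"commands": [[[3, 0.3, 0.1], [0, 2.7, 0], 0], [[6, 0.3, 0.1], [0, 2.7, 0], 0], [[9, 0.4, 0.1], [0, 2.7, 0], 0], [[9, 0.4, 0.1], [0, 2.7, 0], 0], [[9, 0.4, 0.1], [0, 2.7, 0], 0], [[9, 0.4, 0.1], [0, 2.7, 0], 0]]}}

```text
time_s: 8.3
ee_pos: [0.5197, -0.0583, 0.1164]
ee_rot: [-1.57, 0.001, 1.589]
contact_force: [0.6, 0.0, -2.6]
grip_width: 0.0239
```

```bash
python3 -c "
from h import *
go(.5210,-.0587,.091,91)
a=grab_frame('side');b=grab_frame('top')
for n,im,box in(('top',b,(205,185,345,245)),('side',a,(240,140,330,225))):
  for c in upmask(im,box,white(205 if n=='top' else 190)): 
    q=rect(n,c,.042)
    print(n,q,((np.array([[.998,.0645],[-.0645,.998]])@(q[0]-[.5274,-.1834])).round(4)))
cv2.imwrite('pics/m5.png',cv2.resize(a[120:230,225:335],None,fx=5,fy=5,interpolation=cv2.INTER_CUBIC)[:,:,::-1])"
```

```text
shift [-0.04  2.54 -0.14] turn [-0.1  0.  -0.1] | t 8.3 pos [ 0.5197 -0.0583  0.1164] yaw 91.03 F [ 0.6  0.  -2.6] w 0.0239 j [-0.24  0.27  1.75 -0.    1.12 -1.83]
top (array([0.48730643, 0.09665653]), 147.50921630859375, 74.2420883178711, -39.67451858520508) [-0.0219  0.2821]
top (array([0.4936218 , 0.10063007]), 19.229764938354492, 7.932188510894775, 88.21900939941406) [-0.0154  0.2856]
top (array([0.45920398, 0.04782794]), 16.30025863647461, 7.430260181427002, -17.827735900878906) [-0.0531  0.2352]
side (array([0.51128397, 0.07449191]), 104.4364242553711, 19.068767547607422, 0.7744371294975281) [0.0006 0.2584]
```

View pics/m5.png

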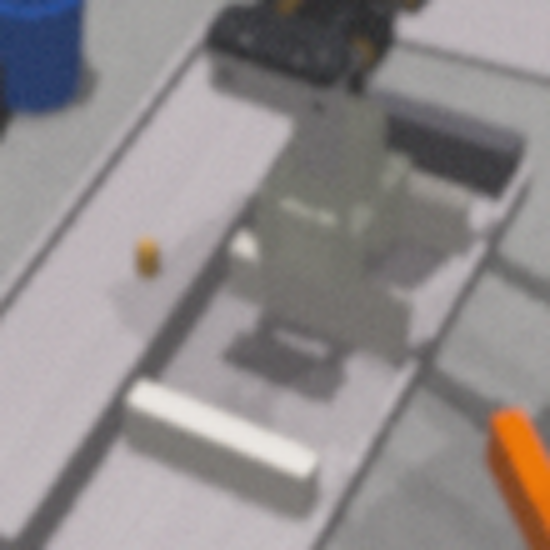

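Request:
{"api": "move_arm", "payload": {"commands": [[[0, 1, -0.1], [0, 0, 0], 0], [[0, 2, -0.1], [0, 0, 0], 0], [[0, 2.5, -0.1], [0, 0, 0], 0], [[0, 2.5, -0.1], [0, 0, 0], 0], [[0, 2.5, -0.1], [0, 0, 0], 0]]}}

```text
time_s: 8.82
ee_pos: [0.5204, -0.058, 0.0914]
ee_rot: [-1.569, -0.0, 1.587]
contact_force: [0.4, -0.3, -3.8]
grip_width: 0.0234
```

Request:
{"api": "move_arm", "payload": {"commands": [[[0, 1.2, 0], [0, 0, 0], 0], [[0, 2.2, 0], [0, 0, 0], 0], [[0, 2.2, 0], [0, 0, 0], 0], [[-0.5, 2.2, 0], [0, -0.5, 0], 0], [[-1.1, 2.2, -0.1], [0, -1, 0], 0], [[-1.7, 2.2, -0.1], [0, -1.6, 0], 0], [[-2.3, 2.2, -0.2], [0, -2.7, 0], 0], [[-2.9, 2.2, -0.2], [0, -2.7, 0], 0]]}}

```text
time_s: 9.48
ee_pos: [0.5241, -0.0875, 0.0707]
ee_rot: [-1.572, 0.0, 1.635]
contact_force: [-0.2, 1.3, -3.2]
grip_width: 0.0238
```

Request:
{"api": "move_arm", "payload": {"commands": [[[-0.3, 0, 0], [0, 0, 0], 0], [[-0.6, 0, 0], [0, 0, 0], 0], [[-0.8, 0, 0], [0, 0, 0], 0], [[-1.0, 0, 0], [0, 0, 0], 0], [[-1.1, 0, 0], [0, 0, 0], 0], [[-1.1, 0, 0], [0, 0, 0], 0]]}}

```text
time_s: 9.98
ee_pos: [0.5242, -0.0972, 0.0704]
ee_rot: [-1.571, -0.001, 1.634]
contact_force: [0.0, 2.3, -1.9]
grip_width: 0.024
```

Request:
{"api": "move_arm", "payload": {"commands": [[[0.4, 0, 0], [0, 0, 0], 0], [[0.4, 0, 0], [0, 0, 0], 0], [[0.4, -1, 0], [0, 0, 0], 0], [[0.4, -3, 0], [0, 0, 0], 0], [[0.4, -5.2, 0], [0, 0, 0], 0], [[0.4, -5.2, 0], [0, 0, 0], 0], [[0.4, -5.2, 0], [0, 0, 0], 0]]}}

```text
time_s: 10.57
ee_pos: [0.5251, -0.0944, 0.1236]
ee_rot: [-1.574, 0.002, 1.635]
contact_force: [-0.0, -0.4, -2.9]
grip_width: 0.0237
```

```bash
python3 -c "
from h import *
go(.514,.0665,.118,91.5)"
```

```text
shift [16.13  0.53  0.08] turn [ 0.2  2.2 -0.1] | t 10.57 pos [ 0.5251 -0.0944  0.1236] yaw 93.69 F [-0.  -0.4 -2.9] w 0.0237 j [-0.31  0.27  1.73 -0.    1.14 -1.94]
```

Request:
{"api": "move_arm", "payload": {"commands": [[[4, 0.4, 0.1], [0, 2.2, 0], 0], [[8, 0.4, 0.1], [0, 2.2, 0], 0], [[12, 0.4, 0.1], [0, 2.2, 0], 0], [[16, 0.5, 0.1], [0, 2.2, 0], 0], [[16.1, 0.5, 0.1], [0, 2.2, 0], 0], [[16.1, 0.5, 0.1], [0, 2.2, 0], 0], [[16.1, 0.5, 0.1], [0, 2.2, 0], 0]]}}

```text
time_s: 11.15
ee_pos: [0.512, 0.0665, 0.1163]
ee_rot: [-1.569, 0.001, 1.598]
contact_force: [-0.9, -0.2, -3.2]
grip_width: 0.0238
```

```bash
python3 -c "
from h import *
go(.514,.0665,.091,91.5)"
```

```text
shift [ 0.    2.53 -0.2 ] turn [-0.1  0.1 -0.1] | t 11.15 pos [0.512  0.0665 0.1163] yaw 91.56 F [-0.9 -0.2 -3.2] w 0.0238 j [-0.    0.26  1.77 -0.    1.12 -1.6 ]
```

Request:
{"api": "move_arm", "payload": {"commands": [[[0, 1, -0.2], [0, 0, 0], 0], [[0, 2, -0.2], [0, 0, 0], 0], [[0, 2.5, -0.2], [0, 0, 0], 0], [[0, 2.5, -0.2], [0, 0, 0], 0], [[0, 2.5, -0.2], [0, 0, 0], 0]]}}

```text
time_s: 11.57
ee_pos: [0.5141, 0.066, 0.0913]
ee_rot: [-1.569, 0.0, 1.595]
contact_force: [0.4, -0.4, -3.2]
grip_width: 0.024
```

Request:
{"api": "move_arm", "payload": {"commands": [[[0, 1.2, 0], [0, 0, 0], 0], [[0, 2.2, 0], [0, 0, 0], 0], [[0, 2.2, 0], [0, 0, 0], 0], [[-0.7, 2.2, 0], [0, -0.5, 0], 0], [[-1.5, 2.2, -0.1], [0, -1, 0], 0], [[-2.5, 2.2, -0.1], [0, -1.6, 0], 0], [[-3.5, 2.2, -0.2], [0, -2.2, 0], 0], [[-4.5, 2.2, -0.2], [0, -2.2, 0], 0]]}}

```text
time_s: 12.23
ee_pos: [0.5185, 0.0211, 0.0709]
ee_rot: [-1.572, -0.0, 1.635]
contact_force: [0.3, 2.1, -2.1]
grip_width: 0.0239
```

Request:
{"api": "move_arm", "payload": {"commands": [[[-1, 0, 0], [0, 0, 0], 0], [[-2, 0, 0], [0, 0, 0], 0], [[-3, 0, 0], [0, 0, 0], 0], [[-3.8, 0, 0], [0, 0, 0], 0], [[-4.5, 0, 0], [0, 0, 0], 0], [[-5, 0, 0], [0, 0, 0], 0], [[-5.4, 0, 0], [0, 0, 0], 0], [[-5.4, 0, 0], [0, 0, 0], 0]]}}

```text
time_s: 12.9
ee_pos: [0.5213, -0.0328, 0.0702]
ee_rot: [-1.571, 0.001, 1.635]
contact_force: [0.0, 0.7, -2.0]
grip_width: 0.0235
```

```bash
python3 -c "
from h import *
go(.5206,-.0431,.07,93.6)"
```

```text
shift [-1.02  0.02  0.14] turn [-0.   0.1 -0. ] | t 12.9 pos [ 0.5213 -0.0328  0.0702] yaw 93.65 F [ 0.   0.7 -2. ] w 0.0235 j [-0.2   0.31  1.82 -0.    1.01 -1.83]
```

Request:
{"api": "move_arm", "payload": {"commands": [[[-0.3, 0, 0], [0, 0, 0], 0], [[-0.6, 0, 0], [0, 0, 0], 0], [[-0.8, 0, 0], [0, 0, 0], 0], [[-0.95, 0, 0], [0, 0, 0], 0], [[-1.05, 0, 0], [0, 0, 0], 0], [[-1.1, 0, 0], [0, 0, 0], 0], [[-1.1, 0, 0], [0, 0, 0], 0]]}}

```text
time_s: 13.48
ee_pos: [0.5219, -0.0429, 0.0702]
ee_rot: [-1.571, -0.0, 1.635]
contact_force: [0.6, 1.5, -2.8]
grip_width: 0.0237
```

Request:
{"api": "move_arm", "payload": {"commands": [[[0.4, 0, 0], [0, 0, 0], 0], [[0.4, 0, 0], [0, 0, 0], 0], [[0.4, -1.5, 0], [0, 0, 0], 0], [[0.4, -4, 0], [0, 0, 0], 0], [[0.4, -8, 0], [0, 0, 0], 0], [[0.4, -12, 0], [0, 0, 0], 0], [[0.4, -12, 0], [0, 0, 0], 0], [[0.4, -12, 0], [0, 0, 0], 0]]}}

```text
time_s: 14.15
ee_pos: [0.5235, -0.0394, 0.1927]
ee_rot: [-1.577, 0.002, 1.635]
contact_force: [-0.9, -0.2, -2.8]
grip_width: 0.0236
```

```bash
python3 -c "
from h import *
go(.565,.355,.19,92.5)"
```

```text
shift [39.09  0.22 -6.69] turn [ 0.3  1.2 -0.1] | t 14.15 pos [ 0.5235 -0.0394  0.1927] yaw 93.7 F [-0.9 -0.2 -2.8] w 0.0236 j [-0.21  0.2   1.64 -0.    1.3  -1.84]
```

Request:
{"api": "move_arm", "payload": {"commands": [[[39.1, 0.2, -6.7], [0, 1.2, 0], 0], [[39.1, 0.2, -6.7], [0, 1.2, 0], 0], [[39.1, 0.2, -6.7], [0, 1.2, 0], 0], [[39.1, 0.2, -6.7], [0, 1.2, 0], 0], [[39.1, 0.2, -6.7], [0, 1.2, 0], 0], [[39.1, 0.2, -6.7], [0, 1.2, 0], 0], [[39.1, 0.2, -6.7], [0, 1.2, 0], 0], [[39.1, 0.2, -6.7], [0, 1.2, 0], 0]]}}

```text
time_s: 14.82
ee_pos: [0.5552, 0.2939, 0.1857]
ee_rot: [-1.567, 0.002, 1.614]
contact_force: [0.7, -0.4, -2.3]
grip_width: 0.024
```

```bash
python3 -c "
from h import *
go(.565,.355,.19,92.5)
a=grab_frame('side');b=grab_frame('top')
for n,im,box in(('top',b,(205,185,345,245)),('side',a,(240,140,330,225))):
  for c in upmask(im,box,white(205 if n=='top' else 190)): 
    q=rect(n,c,.042)
    print(n,q,((np.array([[.998,.0645],[-.0645,.998]])@(q[0]-[.5274,-.1834])).round(4)))
A=cv2.resize(a[130:225,205:335],None,fx=4,fy=4,interpolation=cv2.INTER_CUBIC)
B=cv2.resize(b[155:250,260:350],None,fx=3,fy=4)
cv2.imwrite('pics/m6.png',np.hstack([A,B])[:,:,::-1])"
```

```text
shift [ 6.06 -0.45 -1.24] turn [-0.2 -0.  -0.1] | t 14.82 pos [0.5552 0.2939 0.1857] yaw 92.5 F [ 0.7 -0.4 -2.3] w 0.024 j [ 0.38  0.37  1.41 -0.    1.36 -1.24]
top (array([0.46630273, 0.05912808]), 154.4719696044922, 39.35206604003906, -85.86166858673096) [-0.0453  0.246 ]
top (array([ 0.52561615, -0.13897821]), 102.23405456542969, 17.989225387573242, 3.8461227416992188) [0.0011 0.0444]
top (array([ 0.52304114, -0.08489059]), 102.29286193847656, 18.38363265991211, 4.154696941375732) [0.002  0.0986]
top (array([ 0.52057617, -0.03089375]), 102.31245422363281, 19.118194580078125, 5.184884548187256) [0.003  0.1526]
top (array([0.49420432, 0.09811446]), 95.68531036376953, 13.648564338684082, -85.88775825500488) [-0.015   0.2831]
top (array([0.45889624, 0.16567352]), 26.414262771606445, 11.143097877502441, 25.21095085144043) [-0.0459  0.3528]
side (array([0.45582825, 0.06991795]), 111.9283447265625, 35.9359016418457, 88.79235076904297) [-0.0551  0.2574]
side (array([0.52194177, 0.1234048 ]), 78.31265258789062, 38.624267578125, 85.62651824951172) [0.0143 0.3065]
side (array([ 0.51897662, -
[... 425 characters left out ...]
  0.2909]
side (array([ 0.61170557, -0.11072484]), 94.38548278808594, 20.60459327697754, -82.42725563049316) [0.0888 0.0671]
side (array([ 0.59367529, -0.11059431]), 60.477088928222656, 10.63649845123291, -87.38162398338318) [0.0708 0.0684]
side (array([ 0.64454395, -0.12428751]), 31.01790428161621, 12.805628776550293, 89.9307632446289) [0.1207 0.0514]
side (array([0.58057147, 0.09676157]), 39.13364791870117, 8.994833946228027, -84.30626583099365) [0.0711 0.2762]
side (array([0.49084818, 0.05524297]), 21.957212448120117, 6.126552581787109, -87.17501711845398) [-0.0211  0.2405]
side (array([ 0.59674927, -0.15748438]), 26.290525436401367, 11.681205749511719, -84.83316898345947) [0.0709 0.0214]
```

View pics/m6.png

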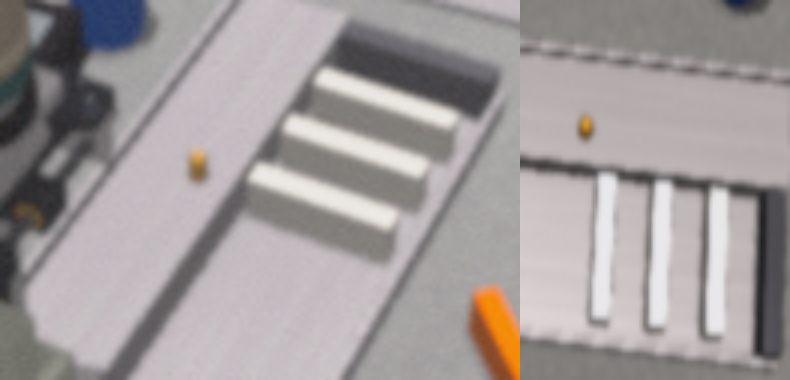

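Request:
{"api": "move_arm", "payload": {"commands": [[[6.0, 2, -1.2], [0, 0, 0], 0], [[6.0, 4, -1.2], [0, 0, 0], 0], [[6.0, 4, -1.2], [0, 0, 0], 0], [[6.0, 4, -1.2], [0, 0, 0], 0], [[6.0, 4, -1.2], [0, 0, 0], 0]]}}

```text
time_s: 15.33
ee_pos: [0.5654, 0.3515, 0.147]
ee_rot: [-1.568, 0.003, 1.614]
contact_force: [0.2, 0.2, -2.9]
grip_width: 0.0241
```

```bash
python3 -c "
from h import *
go(.565,.355,.0625,92.5)
a=grab_frame('side');b=grab_frame('top')
A=cv2.resize(a[190:330,75:225],None,fx=3,fy=3,interpolation=cv2.INTER_CUBIC)
B=cv2.resize(b[100:240,105:215],None,fx=3,fy=3)
cv2.imwrite('pics/m7.png',np.hstack([A,B])[:,:,::-1])"
```

```text
shift [0.37 8.45 0.  ] turn [-0.2 -0.  -0.2] | t 15.33 pos [0.5654 0.3515 0.147 ] yaw 92.48 F [ 0.2  0.2 -2.9] w 0.0241 j [ 0.45  0.45  1.38 -0.    1.31 -1.16]
```

View pics/m7.png

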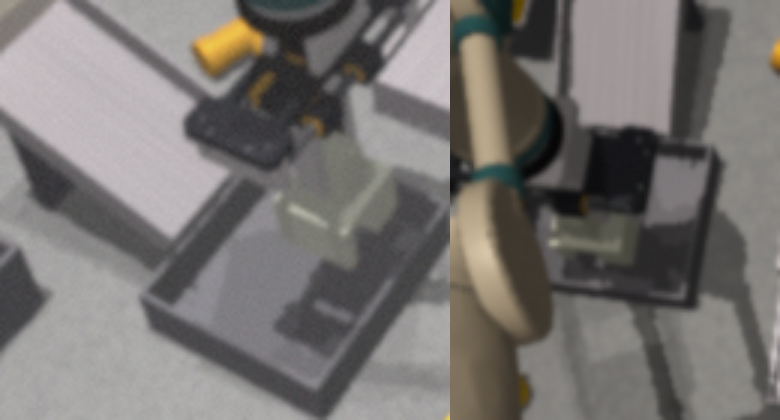

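Request:
{"api": "move_arm", "payload": {"commands": [[[0, 3, 0.4], [0, 0, 0], 0], [[0, 6, 0.4], [0, 0, 0], 0], [[0, 7.4, 0.4], [0, 0, 0], 0], [[0, 7.4, 0.4], [0, 0, 0], 0], [[0, 7.4, 0.4], [0, 0, 0], 0]]}}

```text
time_s: 15.85
ee_pos: [0.5625, 0.3518, 0.0751]
ee_rot: [-1.571, 0.0, 1.613]
contact_force: [0.4, 0.4, -2.8]
grip_width: 0.0239
```

Request:
{"api": "move_arm", "payload": {"commands": [[[0, 0.6, 0], [0, 0, 0], 0], [[0, 1.2, 0], [0, 0, 0], 0], [[0, 1.4, 0], [0, 0, 0], 0], [[0, 1.4, 0], [0, 0, 0], 0], [[0, 1.4, 0], [0, 0, 0], 0]]}}

```text
time_s: 16.27
ee_pos: [0.5625, 0.3529, 0.061]
ee_rot: [-1.572, -0.0, 1.614]
contact_force: [-0.3, -1.0, -2.5]
grip_width: 0.0241
```

Request:
{"api": "move_arm", "payload": {"commands": [[[0, 0.2, 0], [0, 0, 0], 0], [[0, 0.3, 0], [0, 0, 0], 0], [[0, 0.3, 0], [0, 0, 0], 0]]}}

```text
time_s: 16.52
ee_pos: [0.5627, 0.3529, 0.0609]
ee_rot: [-1.573, -0.001, 1.614]
contact_force: [-2.3, -1.9, 10.7]
grip_width: 0.0238
```

Resting on the bin floor (upward force). Release and rise.

Request:
{"api": "move_arm", "payload": {"commands": [[[0, -0.25, 0], [0, 0, 0], 0], [[0, -0.25, 0], [0, 0, 0], 5.5], [[0, -0.25, 0], [0, 0, 0], 5.5], [[0, -0.25, 0], [0, 0, 0], 5.5], [[0, -0.25, 0], [0, 0, 0], 5.5], [[0, -4, 0], [0, 0, 0], 5.5], [[0, -8, 0], [0, 0, 0], 5.5], [[0, -12, 0], [0, 0, 0], 5.5]]}}

```text
time_s: 17.18
ee_pos: [0.5615, 0.3525, 0.1776]
ee_rot: [-1.568, 0.001, 1.614]
contact_force: [0.8, 0.0, 0.1]
grip_width: 0.0547
```

```bash
python3 -c "
from h import *
go(.4846,-.351,.2,-80)
go(.4846,-.351,.2,100)"
```

```text
shift [-69.95  -2.12  10.73] turn [ 1.000e-01  1.725e+02 -2.000e-01] | t 17.18 pos [0.5615 0.3525 0.1776] yaw 92.48 F [0.8 0.  0.1] w 0.0547 j [ 0.46  0.43  1.34 -0.    1.37 -1.16]
shift [-69.95  -2.12  10.73] turn [-0.2 -7.5 -0.1] | t 17.18 pos [0.5615 0.3525 0.1776] yaw 92.48 F [0.8 0.  0.1] w 0.0547 j [ 0.46  0.43  1.34 -0.    1.37 -1.16]
```

Request:
{"api": "move_arm", "payload": {"commands": [[[-70, -2, 10.7], [0, 96.5, 0], 5.5], [[-70, -2, 10.7], [0, 96.5, 0], 5.5], [[-70, -2, 10.7], [0, 96.5, 0], 5.5], [[-70, -2, 10.7], [0, 96.5, 0], 5.5], [[-70, -2, 10.7], [0, 96.5, 0], 5.5], [[-70, -2, 10.7], [0, 96.5, 0], 5.5], [[-70, -2, 10.7], [0, 96.5, 0], 5.5], [[-70, -2, 10.7], [0, 96.5, 0], 5.5]]}}

```text
time_s: 17.85
ee_pos: [0.5256, 0.0198, 0.187]
ee_rot: [-1.571, -0.0, 0.608]
contact_force: [-0.1, -0.1, 0.5]
grip_width: 0.055
```

```bash
python3 -c "
from h import *
go(.485,-.3505,.2,-4)"
```

```text
shift [-24.49  -1.3  -28.07] turn [ 0.  38.9  0. ] | t 17.85 pos [0.5256 0.0198 0.187 ] yaw 34.85 F [-0.1 -0.1  0.5] w 0.055 j [-0.09  0.21  1.64 -0.    1.29 -0.7 ]
```

```bash
python3 -c "
from h import *
a=grab_frame('side');b=grab_frame('top')
cov=lambda u:(u.min(2)>130)&(u[...,0]-u[...,1]>3)|((u[...,0]-u[...,2])>60)
for c in upmask(b,(365,185,425,310),cov)[:2]:print('cover',rect('top',c,.006),cv2.contourArea(c.astype(np.float32)))
for c in upmask(b,(370,220,425,270),orange)[:1]:print('nut',rect('top',c,.05),c.mean(0))
for c in upmask(a,(320,95,365,145),orange)[:1]:print('nut side',c.mean(0))
A=cv2.resize(a[85:165,275:405],None,fx=4,fy=4,interpolation=cv2.INTER_CUBIC)
B=cv2.resize(b[185:265,365:425],None,fx=4,fy=4)
cv2.imwrite('pics/m8.png',np.hstack([A,B])[:,:,::-1])
b[...]
"
```

```text
cover (array([ 0.48768286, -0.35256314]), 305.3118591308594, 102.22307586669922, 7.441211700439453) 3633.40625
nut (array([ 0.48098285, -0.34989014]), 54.214107513427734, 29.664230346679688, -88.93535280227661) [398.14307851 245.86311983]
nut side [343.29897661 120.53472222]
```

View pics/m8.png

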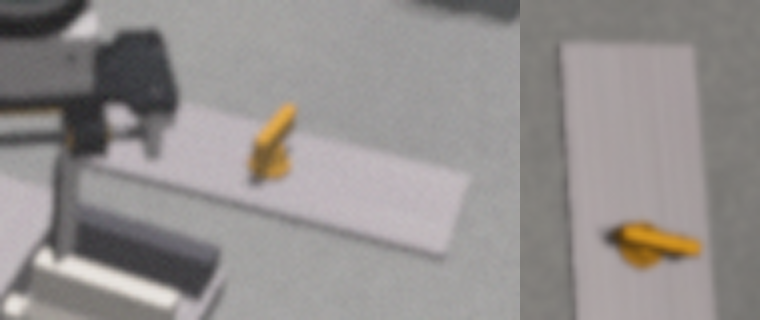

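Request:
{"api": "move_arm", "payload": {"commands": [[[-24.5, -1.3, -28.1], [0, 38.9, 0], 5.5], [[-24.5, -1.3, -28.1], [0, 38.9, 0], 5.5], [[-24.5, -1.3, -28.1], [0, 38.9, 0], 5.5], [[-24.5, -1.3, -28.1], [0, 38.9, 0], 5.5], [[-24.5, -1.3, -28.1], [0, 38.9, 0], 5.5], [[-24.5, -1.3, -28.1], [0, 38.9, 0], 5.5], [[-24.5, -1.3, -28.1], [0, 38.9, 0], 5.5], [[-24.5, -1.3, -28.1], [0, 38.9, 0], 5.5]]}}

```text
time_s: 18.62
ee_pos: [0.492, -0.311, 0.1986]
ee_rot: [-1.57, -0.0, -0.063]
contact_force: [0.6, 0.2, -0.7]
grip_width: 0.0552
```

Request:
{"api": "move_arm", "payload": {"commands": [[[0, 0, 0], [0, 0, 0], 5.5], [[0, 0, 0], [0, 0, 0], 5.5], [[0, 0, 0], [0, 0, 0], 5.5]]}}

```text
time_s: 18.87
ee_pos: [0.492, -0.3087, 0.1981]
ee_rot: [-1.569, 0.001, -0.065]
contact_force: [0.4, 0.5, -0.6]
grip_width: 0.0554
```

```bash
python3 -c "
from h import *
go(.4855,-.351,.08,-4)"
```

```text
shift [-0.37 11.8  -4.28] turn [-0.1  0.3 -0. ] | t 18.87 pos [ 0.492  -0.3087  0.1981] yaw -3.7 F [ 0.4  0.5 -0.6] w 0.0554 j [-0.68  0.29  1.5   0.    1.35 -0.62]
```

Request:
{"api": "move_arm", "payload": {"commands": [[[-0.4, 0, -4.3], [0, 0, 0], 5.5], [[-0.4, 4, -4.3], [0, 0, 0], 5.5], [[-0.4, 8, -4.3], [0, 0, 0], 5.5], [[-0.4, 11.7, -4.3], [0, 0, 0], 5.5], [[-0.4, 11.7, -4.3], [0, 0, 0], 5.5], [[-0.4, 11.7, -4.3], [0, 0, 0], 5.5]]}}

```text
time_s: 19.37
ee_pos: [0.4847, -0.3496, 0.0804]
ee_rot: [-1.568, 0.003, -0.062]
contact_force: [-0.3, -0.5, 0.0]
grip_width: 0.0548
```

```bash
python3 -c "
from h import *
go(.4855,-.351,.027,-4)
a=grab_frame('side');b=grab_frame('top')
A=cv2.resize(a[85:165,275:405],None,fx=4,fy=4,interpolation=cv2.INTER_CUBIC)
B=cv2.resize(b[205:285,365:425],None,fx=4,fy=4)
cv2.imwrite('pics/m9.png',np.hstack([A,B])[:,:,::-1])
"
```

```text
shift [ 0.11  5.34 -0.15] turn [-0.2  0.4 -0.2] | t 19.37 pos [ 0.4847 -0.3496  0.0804] yaw -3.58 F [-0.3 -0.5  0. ] w 0.0548 j [-0.74  0.4   1.64  0.    1.1  -0.68]
```

View pics/m9.png

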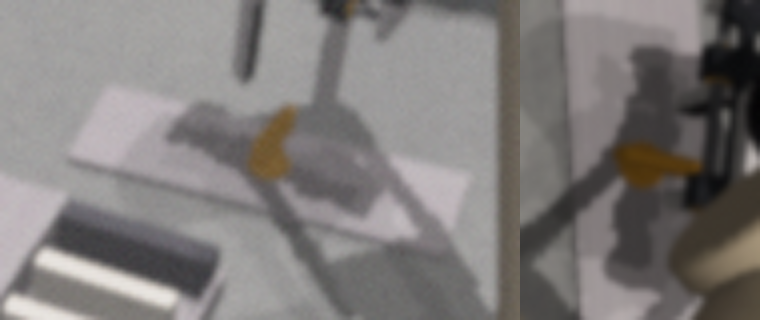

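Request:
{"api": "move_arm", "payload": {"commands": [[[0.1, 2.5, -0.1], [0, 0, 0], 5.5], [[0.1, 4.5, -0.1], [0, 0, 0], 5.5], [[0.1, 5.3, -0.1], [0, 0, 0], 5.5], [[0.1, 5.3, -0.1], [0, 0, 0], 0], [[0.1, 5.3, -0.1], [0, 0, 0], 0], [[0.1, 5.3, -0.1], [0, 0, 0], 0], [[0.1, 5.3, -0.1], [0, 0, 0], 0], [[0.1, 5.3, -0.1], [0, 0, 0], 0]]}}

```text
time_s: 20.13
ee_pos: [0.4867, -0.3541, 0.0299]
ee_rot: [-1.572, -0.002, -0.065]
contact_force: [-0.5, 1.1, -0.4]
grip_width: 0.0251
```

Request:
{"api": "move_arm", "payload": {"commands": [[[0, 0, 0], [0, 0, 0], 0], [[0, 0, 0], [0, 0, 0], 0], [[0, 0, 0], [0, 0, 0], 0], [[0, 0, 0], [0, 0, 0], 0], [[0, 0, 0], [0, 0, 0], 0]]}}

```text
time_s: 20.55
ee_pos: [0.4865, -0.3538, 0.0291]
ee_rot: [-1.571, -0.001, -0.065]
contact_force: [0.1, -0.1, 2.9]
grip_width: 0.0118
```

Request:
{"api": "move_arm", "payload": {"commands": [[[0, -1, 0], [0, 0, 0], 0], [[0, -3, 0], [0, 0, 0], 0], [[0, -5, 0], [0, 0, 0], 0], [[0, -7, 0], [0, 0, 0], 0], [[0, -9, 0], [0, 0, 0], 0], [[0, -11, 0], [0, 0, 0], 0], [[0, -13, 0], [0, 0, 0], 0], [[0, -13.5, 0], [0, 0, 0], 0]]}}

```text
time_s: 21.22
ee_pos: [0.4866, -0.3542, 0.1662]
ee_rot: [-1.573, -0.002, -0.065]
contact_force: [0.7, 0.3, -4.7]
grip_width: 0.0117
```

```bash
python3 -c "
from h import *
go(.6008,-.0008,.165,82.5)"
```

```text
shift [ 9.11  0.06 36.  ] turn [  0.2 -86.2   0. ] | t 21.22 pos [ 0.4866 -0.3542  0.1662] yaw -3.71 F [ 0.7  0.3 -4.7] w 0.0117 j [-0.74  0.34  1.51 -0.    1.29 -0.68]
```

Request:
{"api": "move_arm", "payload": {"commands": [[[0.2, 0, 0.8], [0, -1.5, 0], 0], [[0.5, 0, 2.2], [0, -4, 0], 0], [[1, 0, 4], [0, -8, 0], 0], [[1.5, 0, 6], [0, -12, 0], 0], [[2, 0, 8], [0, -16, 0], 0], [[2.5, 0, 10], [0, -20, 0], 0], [[3, 0, 12], [0, -24, 0], 0], [[3.5, 0, 14], [0, -28, 0], 0]]}}

```text
time_s: 21.88
ee_pos: [0.5287, -0.2127, 0.1612]
ee_rot: [-1.566, 0.003, 0.43]
contact_force: [1.1, 0.3, -5.0]
grip_width: 0.0116
```

```bash
python3 -c "
from h import *
go(.6008,-.0008,.165,82.5)"
```

```text
shift [15.38 -0.34 16.25] turn [ -0.3 -57.9   0. ] | t 21.88 pos [ 0.5287 -0.2127  0.1612] yaw 24.63 F [ 1.1  0.3 -5. ] w 0.0116 j [-0.51  0.3   1.58  0.    1.26 -0.94]
```

Request:
{"api": "move_arm", "payload": {"commands": [[[1, 0, 1], [0, -3.5, 0], 0], [[2, 0, 2], [0, -7, 0], 0], [[3, 0, 3], [0, -11, 0], 0], [[4.2, 0, 4.4], [0, -15, 0], 0], [[5.4, 0, 5.7], [0, -19, 0], 0], [[6.6, -0.2, 7], [0, -23, 0], 0], [[7.8, -0.2, 8.2], [0, -27, 0], 0], [[9, -0.2, 9.5], [0, -31, 0], 0]]}}

```text
time_s: 22.55
ee_pos: [0.5714, -0.0897, 0.1633]
ee_rot: [-1.566, 0.001, 0.971]
contact_force: [0.6, 0.2, -5.6]
grip_width: 0.0118
```

```bash
python3 -c "
from h import *
go(.6008,-.0008,.165,82.5)"
```

```text
shift [ 9.   -0.17  2.59] turn [ -0.3 -26.9   0. ] | t 22.55 pos [ 0.5714 -0.0897  0.1633] yaw 55.64 F [ 0.6  0.2 -5.6] w 0.0118 j [-0.28  0.31  1.56  0.    1.27 -1.25]
```

Request:
{"api": "move_arm", "payload": {"commands": [[[1.2, 0, 0.3], [0, -4, 0], 0], [[2.5, 0, 0.7], [0, -8, 0], 0], [[3.8, 0, 1.1], [0, -12, 0], 0], [[5.1, 0, 1.5], [0, -16, 0], 0], [[6.4, 0, 1.8], [0, -20, 0], 0], [[7.6, 0, 2.2], [0, -23, 0], 0], [[8.5, 0, 2.5], [0, -25.5, 0], 0], [[8.7, 0, 2.5], [0, -26.9, 0], 0]]}}

```text
time_s: 23.22
ee_pos: [0.6002, -0.0033, 0.1632]
ee_rot: [-1.566, -0.002, 1.44]
contact_force: [-0.5, 0.0, -4.8]
grip_width: 0.0115
```

Request:
{"api": "move_arm", "payload": {"commands": [[[0, 0, 0], [0, 0, 0], 0], [[0, 0, 0], [0, 0, 0], 0], [[0, 0, 0], [0, 0, 0], 0]]}}

```text
time_s: 23.47
ee_pos: [0.6013, -0.0069, 0.1649]
ee_rot: [-1.569, 0.0, 1.434]
contact_force: [-0.6, -0.6, -5.4]
grip_width: 0.0119
```

```bash
python3 -c "
from h import *
go(.6008,-.0008,.165,82.5)
a=grab_frame('side');b=grab_frame('top')
np.save('s9.npy',a);np.save('t9.npy',b)
A=cv2.resize(a[90:260,165:345],None,fx=2.5,fy=2.5,interpolation=cv2.INTER_CUBIC)
B=cv2.resize(b[120:290,200:340],None,fx=2.5,fy=2.5)
cv2.imwrite('pics/m10.png',np.hstack([A,B])[:,:,::-1])
"
```

```text
shift [ 0.6  -0.01  0.13] turn [-0.1 -0.3 -0. ] | t 23.47 pos [ 0.6013 -0.0069  0.1649] yaw 82.17 F [-0.6 -0.6 -5.4] w 0.0119 j [-0.13  0.34  1.51 -0.    1.29 -1.56]
```

View pics/m10.png

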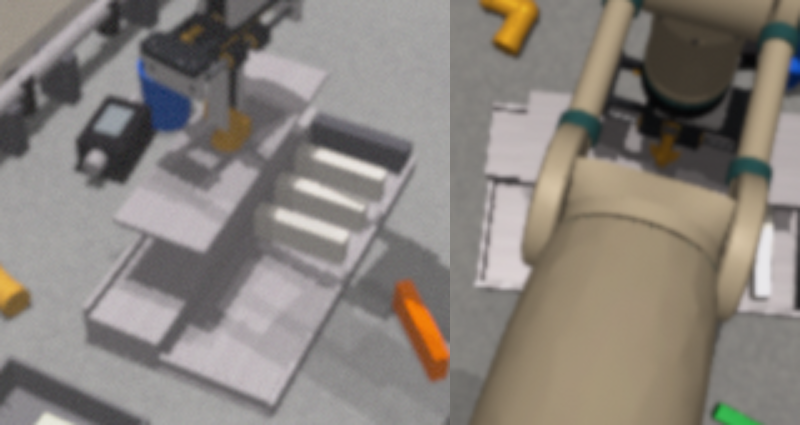

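```bash
python3 - <<'E'
from h import *
f=lambda x,y:((x+.5)/2.5-.5+165,(y+.5)/2.5-.5+90)
P=[onz('side',f(*p),.141)[:2] for p in[(115,216),(206,247),(327,72)]]
for p in P: print(p.round(4))
d=P[2]-P[1];print('long',np.hypot(*d),np.degrees(np.arctan2(d[1],d[0]))%180,'short',np.hypot(*(P[1]-P[0])),'centre',(P[0]+P[2])/2)
a=np.load('s9.npy')
# fit front long edge: refine with gradient? print stud position & contour edge line
im=cv2.resize(a[90:260,165:345],None,fx=2.5,fy=2.5,interpolation=cv2.INTER_CUBIC)
e=cv2.Canny(cv2.GaussianBlur(im,(5,5),0),40,90); 
L=cv2.HoughLinesP(e,1,np.pi/360,40,minLineLength=60,maxLineGap=12)
for l in L.reshape(-1,4):
    q=[onz('side',f(*l[:2]),.141)[:2],onz('side',f(*l[2:]),.141)[:2]];dd=q[1]-q[0]
    print(l,np.degrees(np.arctan2(dd[1],dd[0])).round(1)%180,np.hypot(*dd).round(3))
E
```

```text
[0.6402 0.1407]
[0.5422 0.1317]
[ 0.561  -0.1608]
long 0.29319027002758713 93.67761193112929 short 0.09845887176051271 centre [ 0.60058431 -0.01008104]
[273 416 341 299] 93.1 0.145
[267 416 341 287] 93.6 0.161
[205 251 257 175] 93.9 0.116
[266 415 340 288] 93.3 0.159
[ 12 359 149 423] 1.1999999999999886 0.141
[ 0 86 90  4] 90.0 0.172
[ 84 323 152 232] 93.5 0.126
[213 330 263 255] 92.9 0.102
[196 372 273 404] 2.8000000000000114 0.074
[295 188 386 220] 2.9000000000000057 0.098
[392 304 431 380] 136.8 0.09
[ 83 314 145 230] 94.0 0.117
[281 208 343 228] 5.300000000000011 0.065
[306 108 410 142] 3.0 0.119
[306 143 412 177] 4.199999999999989 0.116
[116 219 198 251] 2.3000000000000114 0.091
[270 256 338 294] 172.4 0.078
[ 84 322 151 232] 93.6 0.125
[314 181 383 214] 174.6 0.08
[311 157 383 182] 2.5 0.08
[ 87 342 164 375] 2.4000000000000057 0.079
[ 83 315 154 344] 3.0999999999999943 0.074
[275 219 348 245] 3.3000000000000114 0.077
[324 113 410 141] 3.0999999999999943 0.098
[204 251 254 179] 93.6 0.11
[ 19 388  91 422] 1.4000000000000057 0.074
[289 254 356 285] 177.3 0.072
[294 383 331 317] 93.8 0.082
[138  74 200 102] 175.6 0.083
[395 312 427 375] 136.6 0.074
```

Request:
{"api": "move_arm", "payload": {"commands": [[[0.3, 0, -0.05], [0, 0, 0], 0], [[0.6, 1.5, -0.1], [0, 0, 0], 0], [[0.6, 3, -0.1], [0, 0, 0], 0], [[0.6, 4.5, -0.1], [0, 0, 0], 0], [[0.6, 5.6, -0.1], [0, 0, 0], 0], [[0.6, 5.6, -0.1], [0, 0, 0], 0], [[0.6, 5.6, -0.1], [0, 0, 0], 0]]}}

```text
time_s: 24.15
ee_pos: [0.6035, -0.001, 0.1092]
ee_rot: [-1.57, 0.0, 1.434]
contact_force: [0.7, 0.2, -3.6]
grip_width: 0.0118
```

```bash
python3 -c "
from h import *
go(.6023,-.0008,.074,82.5)
a=grab_frame('side')
np.save('s10.npy',a)
im=cv2.resize(a[100:260,180:340],None,fx=3.7,fy=3.7,interpolation=cv2.INTER_CUBIC)
cv2.imwrite('pics/m11.png',im[:,:,::-1])
"
```

```text
shift [0.   3.52 0.12] turn [-0.1 -0.3 -0. ] | t 24.15 pos [ 0.6035 -0.001   0.1092] yaw 82.16 F [ 0.7  0.2 -3.6] w 0.0118 j [-0.12  0.38  1.59 -0.    1.17 -1.55]
```

View pics/m11.png

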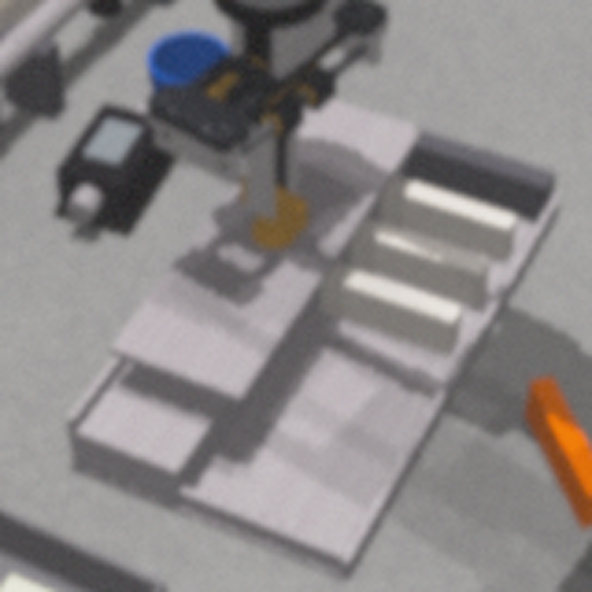

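```bash
python3 - <<'E'
from h import *
f=lambda x,y:((x+.5)/3.7-.5+180,(y+.5)/3.7-.5+100)
P=[onz('side',f(*p),.086)[:2] for p in[(113,346),(243,396),(419,132)]]
for p in P: print(p.round(4))
d=P[2]-P[1];print('long',np.hypot(*d),np.degrees(np.arctan2(d[1],d[0]))%180,'short',np.hypot(*(P[1]-P[0])),'centre',(P[0]+P[2])/2)
print('expected corners px for centre at .602,-.001:')
X=np.array([.998,.0645]);Y=np.array([-.0645,.998])
for s,t in((1,1),(-1,1),(-1,-1)):
    q=np.array([.602,-.001])+X*.05*s+Y*.15*t; print(((proj('side',[*q,.086])-[180,100]+.5)*3.7-.5).round(0))
E
```

```text
[0.6411 0.1484]
[0.5416 0.1427]
[ 0.5615 -0.1525]
long 0.29592373200182925 93.84435127021041 short 0.09966959039580438 centre [ 0.60128675 -0.00203917]
expected corners px for centre at .602,-.001:
[109. 349.]
[240. 398.]
[419. 131.]
```

Request:
{"api": "move_arm", "payload": {"commands": [[[0.05, 0.8, 0.06], [0, 0, 0], 0], [[0.05, 1.6, 0.06], [0, 0, 0], 0], [[0.05, 2.4, 0.06], [0, 0, 0], 0], [[0.05, 2.6, 0.06], [0, 0, 0], 0], [[0.05, 2.6, 0.06], [0, 0, 0], 0]]}}

```text
time_s: 24.62
ee_pos: [0.6024, -0.0002, 0.0824]
ee_rot: [-1.568, 0.0, 1.434]
contact_force: [-1.3, -0.1, -5.4]
grip_width: 0.0119
```

Request:
{"api": "move_arm", "payload": {"commands": [[[0, 0.4, 0], [0, 0, 0], 0], [[0, 0.7, 0], [0, 0, 0], 0], [[0, 0.85, 0], [0, 0, 0], 0], [[0, 0.85, 0], [0, 0, 0], 0], [[0, 0.85, 0], [0, 0, 0], 0]]}}

```text
time_s: 25.03
ee_pos: [0.6033, -0.0003, 0.0751]
ee_rot: [-1.571, 0.0, 1.434]
contact_force: [-0.6, -0.3, -5.1]
grip_width: 0.012
```

Request:
{"api": "move_arm", "payload": {"commands": [[[0, 0.1, 0], [0, 0, 0], 0], [[0, 0.2, 0], [0, 0, 0], 0], [[0, 0.25, 0], [0, 0, 0], 0], [[0, 0.25, 0], [0, 0, 0], 0]]}}

```text
time_s: 25.37
ee_pos: [0.6037, -0.0004, 0.0741]
ee_rot: [-1.572, 0.0, 1.434]
contact_force: [-2.0, -0.4, 4.7]
grip_width: 0.0113
```

Request:
{"api": "move_arm", "payload": {"commands": [[[0, 0, 0], [0, 0, 0], 4], [[0, 0, 0], [0, 0, 0], 4], [[0, 0, 0], [0, 0, 0], 4], [[0, 0, 0], [0, 0, 0], 4], [[0, 0, 0], [0, 0, 0], 4], [[0, 0, 0], [0, 0, 0], 4], [[0, 0, 0], [0, 0, 0], 4]]}}

```text
time_s: 25.95
ee_pos: [0.6033, -0.0003, 0.0724]
ee_rot: [-1.571, 0.0, 1.434]
contact_force: [0.9, 1.2, 0.1]
grip_width: 0.0399
```

```bash
python3 -c "
from h import *
go(.6023,-.0008,.075,82.5)
a=grab_frame('side')
im=cv2.resize(a[100:260,180:340],None,fx=3.7,fy=3.7,interpolation=cv2.INTER_CUBIC)
X=np.array([.998,.0645]);Y=np.array([-.0645,.998])
for s,t in((1,1),(-1,1),(-1,-1)):
    q=np.array([.6015,-.001])+X*.05*s+Y*.15*t; u=(proj('side',[*q,.051])-[180,100]+.5)*3.7-.5; print(u.round()); cv2.circle(im,tuple(int(v) for v in u),4,(255,0,0),1)
cv2.imwrite('pics/m12.png',im[:,:,::-1])
"
```

```text
shift [-0.06 -0.26  0.09] turn [-0.  -0.3 -0. ] | t 25.95 pos [ 6.033e-01 -3.000e-04  7.240e-02] yaw 82.18 F [0.9 1.2 0.1] w 0.0399 j [-0.12  0.42  1.64 -0.    1.09 -1.55]
[113. 383.]
[241. 432.]
[418. 165.]
```

View pics/m12.png

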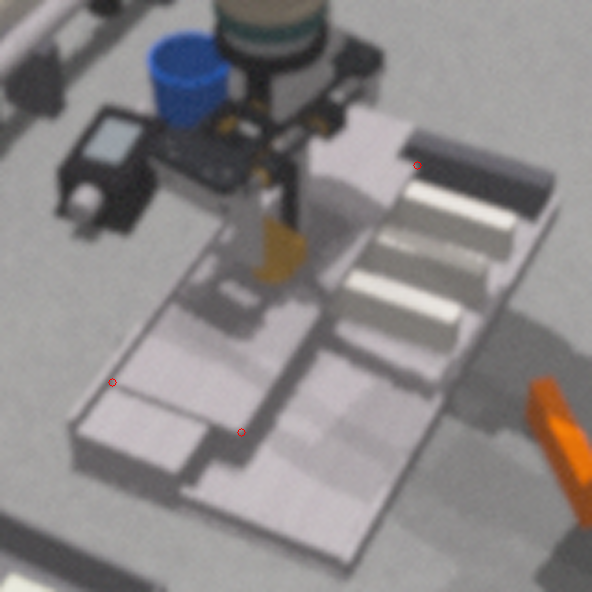

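Request:
{"api": "move_arm", "payload": {"commands": [[[-0.05, -0.15, 0.15], [0, 0, 0], 4], [[-0.05, -0.15, 0.15], [0, 0, 0], 4], [[-0.05, -0.15, 0.15], [0, 0, 0], 0], [[-0.05, -0.15, 0.15], [0, 0, 0], 0], [[-0.05, -0.15, 0.15], [0, 0, 0], 0], [[-0.05, -0.15, 0.15], [0, 0, 0], 0], [[-0.05, -0.15, 0.15], [0, 0, 0], 0], [[-0.05, -0.15, 0.15], [0, 0, 0], 0]]}}

```text
time_s: 26.67
ee_pos: [0.6018, -0.0004, 0.0741]
ee_rot: [-1.571, -0.0, 1.434]
contact_force: [0.5, 1.1, 0.8]
grip_width: 0.0117
```

Request:
{"api": "move_arm", "payload": {"commands": [[[0, 0, 0], [0, 4, 0], 0], [[0, 0, 0], [0, 9, 0], 0], [[0, 0, 0], [0, 14, 0], 0], [[0, 0, 0], [0, 19, 0], 0], [[0, 0, 0], [0, 24, 0], 0], [[0, 0, 0], [0, 29, 0], 0], [[0, 0, 0], [0, 34, 0], 0], [[0, 0, 0], [0, 40, 0], 0]]}}

```text
time_s: 27.33
ee_pos: [0.6018, -0.0005, 0.0741]
ee_rot: [-1.571, -0.0, 0.732]
contact_force: [0.3, -0.6, 0.1]
grip_width: 0.0116
```

Request:
{"api": "move_arm", "payload": {"commands": [[[0, 0, 0], [0, 5, 0], 0], [[0, 0, 0], [0, 11, 0], 0], [[0, 0, 0], [0, 17, 0], 0], [[0, 0, 0], [0, 23, 0], 0], [[0, 0, 0], [0, 29, 0], 0], [[0, 0, 0], [0, 35, 0], 0], [[0, 0, 0], [0, 41, 0], 0], [[0, 0, 0], [0, 46, 0], 0]]}}

```text
time_s: 28.0
ee_pos: [0.6016, -0.0005, 0.0741]
ee_rot: [-1.571, 0.0, -0.071]
contact_force: [0.5, 0.2, 0.4]
grip_width: 0.0119
```

Request:
{"api": "move_arm", "payload": {"commands": [[[0, 0, 0], [0, 6, 0], 0], [[0, 0, 0], [0, 12, 0], 0], [[0, 0, 0], [0, 18, 0], 0], [[0, 0, 0], [0, 24, 0], 0], [[0, 0, 0], [0, 30, 0], 0], [[0, 0, 0], [0, 36, 0], 0], [[0, 0, 0], [0, 42, 0], 0], [[0, 0, 0], [0, 45, 0], 0]]}}

```text
time_s: 28.67
ee_pos: [0.6015, -0.0005, 0.0741]
ee_rot: [-1.571, 0.0, -0.856]
contact_force: [-0.3, 0.6, 0.2]
grip_width: 0.0116
```

```bash
python3 -c "
from h import *
go(.6018,-.0005,.074,-55)
print(status.read_state()['ft_torque'])"
```

```text
shift [0.02 0.01 0.02] turn [ 0.   5.9 -0. ] | t 28.67 pos [ 6.015e-01 -5.000e-04  7.410e-02] yaw -49.05 F [-0.3  0.6  0.2] w 0.0116 j [-0.12  0.41  1.64  0.    1.09  0.74]
[0.06578231 0.01335473 0.0979038 ]
```

Request:
{"api": "move_arm", "payload": {"commands": [[[0, 0, 0], [0, 2, 0], 0], [[0, 0, 0], [0, 4, 0], 0], [[0, 0, 0], [0, 6, 0], 0], [[0, 0, 0], [0, 6, 0], 0]]}}

```text
time_s: 29.0
ee_pos: [0.6015, -0.0005, 0.0741]
ee_rot: [-1.571, 0.0, -0.957]
contact_force: [-0.4, 0.5, 1.4]
grip_width: 0.0122
```

```bash
python3 -c "
from h import *
go(.6018,-.0005,.074,-58)
print(status.read_state()['ft_torque'])"
```

```text
shift [0.02 0.01 0.02] turn [ 0.   3.2 -0. ] | t 29.0 pos [ 6.015e-01 -5.000e-04  7.410e-02] yaw -54.85 F [-0.4  0.5  1.4] w 0.0122 j [-0.12  0.41  1.64  0.    1.09  0.84]
[ 0.07419394  0.06630768 -0.02664546]
```

Request:
{"api": "move_arm", "payload": {"commands": [[[0, 0, 0], [0, 1.5, 0], 0], [[0, 0, 0], [0, 3, 0], 0], [[0, 0, 0], [0, 4, 0], 0], [[0, 0, 0], [0, 4, 0], 0]]}}

```text
time_s: 29.33
ee_pos: [0.6016, -0.0005, 0.0741]
ee_rot: [-1.571, -0.0, -1.025]
contact_force: [-0.9, 0.2, 0.0]
grip_width: 0.0119
```

```bash
python3 -c "
from h import *
go(.6018,-.0005,.074,-58)
print(status.read_state()['ft_torque'],status.read_state()['effort'])"
```

```text
shift [0.01 0.01 0.02] turn [ 0.  -0.7  0. ] | t 29.33 pos [ 6.016e-01 -5.000e-04  7.410e-02] yaw -58.74 F [-0.9  0.2  0. ] w 0.0119 j [-0.12  0.41  1.64 -0.    1.09  0.91]
[0.08275304 0.10820334 0.5008241 ] [ -0.91010017 -44.84773278 -20.75519979   0.05897691  -0.27713573
   0.61478756]
```

Request:
{"api": "move_arm", "payload": {"commands": [[[0, 0, 0], [0, -2.5, 0], 0], [[0, 0, 0], [0, -2.5, 0], 4], [[0, 0, 0], [0, -2.5, 0], 4], [[0, 0, 0], [0, -2.5, 0], 4], [[0, 0, 0], [0, -2.5, 0], 4], [[0, -3, 0], [0, -2.5, 0], 4], [[0, -7, 0], [0, -2.5, 0], 4], [[0, -11, 0], [0, -2.5, 0], 4]]}}

```text
time_s: 30.0
ee_pos: [0.6007, -0.0006, 0.1842]
ee_rot: [-1.573, 0.002, -0.983]
contact_force: [1.2, -0.3, -0.2]
grip_width: 0.0398
```

```bash
python3 -c "
from h import *
go(.35,-.42,.3,-58)"
```

```text
shift [ 21.   -11.51 -44.14] turn [ 0.1  1.7 -0.1] | t 30.0 pos [ 6.007e-01 -6.000e-04  1.842e-01] yaw -56.35 F [ 1.2 -0.3 -0.2] w 0.0398 j [-0.12  0.33  1.48 -0.    1.34  0.87]
```

Request:
{"api": "move_arm", "payload": {"commands": [[[0, -4, 0], [0, 0, 0], 4], [[21, -11.5, -44], [0, 0, 0], 4], [[21, -11.5, -44], [0, 0, 0], 4], [[21, -11.5, -44], [0, 0, 0], 4], [[21, -11.5, -44], [0, 0, 0], 4], [[21, -11.5, -44], [0, 0, 0], 4], [[21, -11.5, -44], [0, 0, 0], 4], [[21, -11.5, -44], [0, 0, 0], 4]]}}

```text
time_s: 30.67
ee_pos: [0.4528, -0.2496, 0.269]
ee_rot: [-1.571, -0.001, -0.983]
contact_force: [0.3, 0.1, 0.2]
grip_width: 0.0398
```

Request:
{"api": "move_arm", "payload": {"commands": [[[10, -1, -20], [0, 0, 0], 4], [[10, -1, -20], [0, 0, 0], 4], [[10, -1, -20], [0, 0, 0], 4], [[10, -1, -20], [0, 0, 0], 4], [[10, -1, -20], [0, 0, 0], 4], [[10, -1, -20], [0, 0, 0], 4], [[10, -1, -20], [0, 0, 0], 4]]}}

```text
time_s: 31.25
ee_pos: [0.3411, -0.4457, 0.2781]
ee_rot: [-1.572, -0.001, -0.988]
contact_force: [-0.4, -0.4, -0.0]
grip_width: 0.0401
```

```bash
python3 -c "
from h import *
go(.35,-.42,.3,-58)
a=grab_frame('side');b=grab_frame('top');np.save('sF.npy',a);np.save('tF.npy',b)
Rm=np.array([[.998,.0645],[-.0645,.998]])
for n,im,box,th in(('top',b,(245,190,345,245),205),('side',a,(250,140,330,225),180)):
  for c in upmask(im,box,white(th))[:6]:
    q=rect(n,c,.042);print(n,q,(Rm@(q[0]-[.5274,-.1834])).round(4))
for c in upmask(b,(255,160,310,210),orange)[:1]:print('wing',rect('top',c,.095))
A=cv2.resize(a[110:330,90:340],None,fx=1.9,fy=1.9,interpolation=cv2.INTER_CUBIC)
B=cv2.resize(b[130:250,200:355],None,fx=2,fy=2,interpolation=cv2.INTER_CUBIC);C=cv2.resize(b[130:220,115:205],None,fx=1.9,fy=1.9)
o=np.zeros((418,475+310,3),np.uint8);o[:418,:475]=A;o[:240,475:785]=B;o[245:245+171,475:475+171]=C
cv2.imwrite('pics/m13.png',o[:,:,::-1])
"
```

```text
shift [-1.66 -2.2   2.16] turn [0.1 1.4 0. ] | t 31.25 pos [ 0.3411 -0.4457  0.2781] yaw -56.62 F [-0.4 -0.4 -0. ] w 0.0401 j [-1.04  0.22  1.4  -0.    1.52 -0.05]
top (array([ 0.51819708, -0.13934077]), 86.68869018554688, 17.12179946899414, 3.751600980758667) [-0.0063  0.0446]
top (array([ 0.51542706, -0.08537882]), 86.37229919433594, 17.502878189086914, 3.861517906188965) [-0.0056  0.0986]
top (array([ 0.51220947, -0.03075236]), 84.86699676513672, 17.528512954711914, 5.811777114868164) [-0.0053  0.1533]
top (array([0.46374582, 0.04705157]), 78.66545867919922, 27.107282638549805, -87.43244957923889) [-0.0487  0.2341]
side (array([ 0.51115744, -0.03121235]), 89.37149047851562, 18.507251739501953, 3.83882999420166) [-0.0064  0.1529]
side (array([ 0.51415454, -0.08502963]), 89.21659088134766, 18.108074188232422, 3.9213075637817383) [-0.0069  0.099 ]
side (array([ 0.51748236, -0.13829443]), 90.01950073242188, 16.374683380126953, 3.4254448413848877) [-0.007   0.0457]
side (array([0.44911182, 0.09416579]), 43.27972412109375, 17.384347915649414, -87.08611536026001) [-0.0602  0.2821]
side (array([0.51665466, 0.13411002]), 34.9294548034668, 21.047935485839844, -79.02401065826416) [0.0098 0.3176]
side (array([0.48648062, 0.1244672 ]), 24.666460037231445, 10.509947776794434, 81.27235412597656) [-0.021   0.3099]
wing (array([0.60142657, 0.00258797]), 53.849456787109375, 29.197660446166992, 20.875255584716797)
```

View pics/m13.png

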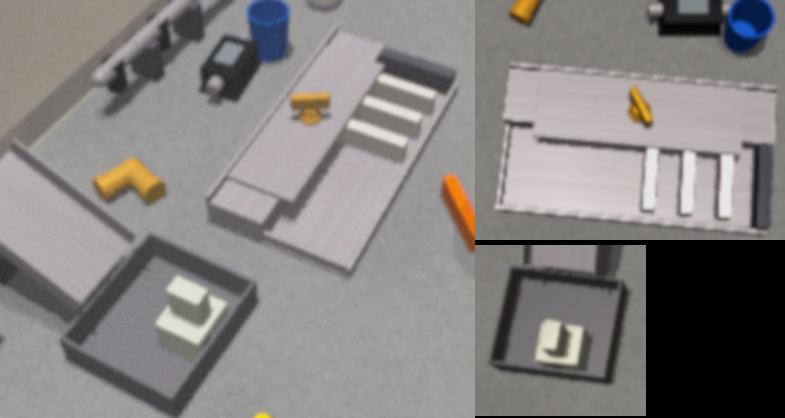

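```bash
python3 -c "
from rig import ticket
print(ticket.hand_in())"
```

```text
the job is handed in; nothing more can be done
None
```

The job is finished and handed in at about 31 s of the 208 s allowed. The hand-in gave no verdict.

What I did: there were three slats. I drew each one to its gap with the gauge, working out from the end block, then stood the gauge in the grey bin. After that I carried the cover by its wing nut and seated it on the stud. I let go of it, gripped the wing again and turned the nut clockwise about 140°.

My last checks:
- **Slats:** their centres measured y ≈ 45, 99 and 153 mm from the block in both camera views, which are the target positions. All were square to within about 1°, except that the top view put the third slat about 2° off. That is inside the 4° limit.
- **Cover:** it lies flat and along the row. Its corners matched a centre about 1 mm from the stud.
- **Nut:** the torque rose to about 0.5 N m at the end, so I took it to be against its firm stop. I backed off about 2.5° before letting go. By my estimate the nut stands near 2.6 rad, but no direct reading was available.
- **Gauge:** it stands upright on the bin floor.
- **Bystanders:** the elbow, sensor and filter cup look unmoved in the last picture. I did not measure them, and the nozzle and jar fell outside it; the arm went near neither.

Two small disagreements:
- **Cover centre while held high:** two estimates differed by about 4 mm. A closer look lower down settled it before seating.
- **Wing angle:** the rough outline in the last top view gave about 21°, against 33° expected from the tool. The outline includes the wing's side face and hub, so I trusted the tool angle and the torque.

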